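# Exchange the jar at the back of a full paint rack

### The job

The next colour is to be weighed into the flat-lidded jar that stands in the middle of the rack's back row, behind the two tall bottles. Stand both bottles in the black spill tray, stand the flat-lidded jar in the middle of the scale's steel pan, then put the siphon jar that stands alone on the table into the back well that has come free, and last put the bottles back in the rack, each into the well it came from. Keep everything upright and leave the two siphon jars at the sides of the back row where they are.

Things in the scene. Friction and masses are not known exactly. Their poses are not given: they have to be found in the camera images.
- rack: fixed plywood block, 108 (x) x 152 (y) x 24 mm, with five round wells, floors 6 mm above the table, mouths chamfered 3 mm. Origin: centre of the underside; x away from the robot to the back row, y left. Back wells 42 mm across at x = +25, y = +48, 0, -48 mm; front wells 48 mm across at x = -21, y = +27, -27 mm: the two bottles stand shoulder to shoulder before the middle back well
- tray: fixed black plastic spill tray, empty at the start, 96 (x) x 130 (y) mm outside, floor 2.5 mm above the table, rim 9 mm high and 2.5 mm thick. Origin: centre of its underside, z up; there is room for the two bottles side by side along y, 27 mm each side of the origin. Left of the work (y above -0.06 m) stand a fixed white screen, 0.262 m high, and a compressor, 0.216 m high
- scale_pan (a point): fixed small digital scale, grey housing 90 (x) x 118 (y) mm; this point is the centre of the top face of its square steel pan (80 x 82 mm), 25 mm above the table; z up, x away from the robot; the display lies towards -y. The scale stands empty beside the tray; which of the two is left and which right varies
- spray_bottle_mid (a point): pump spray bottle, round, 130 mm high: body 43 mm across up to 100 mm above its foot, then a pump head 27 mm and 18 mm across; about 110 g. Stands in one of the two front wells of the rack (which one varies). This point: on its axis, half-way up, 65 mm above its foot; z along the axis
- paint_bottle_mid (a point): paint bottle with pointed nozzle, round, 102 mm high: body 36 mm across up to 73 mm above its foot, then a cap 22 mm across; about 70 g. Stands in the other front well. This point: on its axis (within 1 mm), half-way up, 51 mm above its foot; z along the axis
- flat_jar_mid (a point): empty clear glass jar with a plain flat lid, the only one without a siphon stem, round, 52 mm high: glass 34 mm across up to 45 mm above its foot, lid 32 mm across; about 75 g. Stands in the middle well of the back row. This point: on its axis, half-way up, 26 mm above its foot; z along the axis
- loose_jar_mid (a point): glass siphon jar, round, 72 mm high: glass 34 mm across up to 45 mm above its foot, lid 32 mm across up to 52 mm, then a siphon stem 14 mm across up to 72 mm; about 75 g. Stands alone on the table, between the rack and the robot. This point: on its axis, half-way up, 36 mm above its foot; z along the axis
- left_jar_mid (a point): siphon jar of the same shape, 34 mm across and 72 mm high, in the left back well of the rack; stays there. This point: half-way up, 36 mm above its foot
- right_jar_mid (a point): siphon jar of the same shape, 34 mm across and 72 mm high, in the right back well of the rack; stays there. This point: half-way up, 36 mm above its foot

How it is judged:
By the outcome, as a careful person would: the job done as asked, in the order asked, and still so for the second after the job is handed in, with the robot touching nothing.
It also fails if it takes over 139 s, if anything falls off the work surface, if the arm or the gripper's body presses on something with over 40 N, if the wrist force passes 120 N, or if a joint passes its speed limit or range.

### The arm

A 6-joint arm with a two-finger parallel gripper is mounted at the origin on a cart in front of the work surface, level with it; the furniture and walls round the work are solid. World frame = base frame: x ahead of the robot, y to its left, z up, the work surface at z = 0. Lengths are in m, angles in degrees, forces in N, time in s.
With the tool pointing down it reaches from about 0.275 to 0.725 m from the base axis. Payload 15.9 kg.
Tool frame: the origin (TCP) lies between the finger pads; the fingertips stand 8 mm ahead of it and the grasp point (between the pads) lies 11 mm behind it (manip.nose_length is the distance from the TCP to the fingertips, in m); z points along the fingers, x is the direction in which the jaws open and shut, and the axes are right-handed (so a half turn about z gives the same grasp; the last joint's range is limited). The gripper opens to 85 mm and grips with 20 to 120 N. Pads are 22 mm wide; open, the fingers measure 114 mm over their backs; the gripper's body (76 mm by 85 mm) begins 54 mm behind the grasp point. The pads swing forward as they close: fully open they stand 13 mm farther back than shut.
Start: joints at [73.625, 12.198, -1.971, 75.831, 0, 90], TCP at [0.141, 0.48, 0.239] pointing down, gripper open.
Joint ranges: [-170.91, 170.91], [-42.67, 98.43], [-65.05, 77.54], [-120.47, 116.71], [-90, 82.35], [-180, 180]. Speed limits (degrees/s): [108.29, 108.29, 136.94, 147.25, 180, 180].

### API

Orientations are given as a 3x3 rotation matrix whose columns are the frame's x, y, z axes.
In Python, from workcell import manip gives the robot as it stands.
- The arm moves only by the tool apply_moves, never from a script. Its argument "rows" is one flat list of numbers, 7 for each row, row after row: the shift along the tool's x, y, z in mm, then the turn, a rotation vector about the tool's x, y, z in rad, then the closure, from 0 (fully open) to 1 (shut). In form: [x, y, z, ax, ay, az, gripper, x, y, z, ax, ay, az, gripper, ...]. A call has 1 to 8 rows; each row is the pose to reach, as a shift and turn from the pose commanded when the call began, along the tool's axes at that moment; what a row does not reach only later rows make up. A row lasts 1/12 s, in which the tool goes at most 41.7 mm and 7.16 degrees, less where a joint would pass 70% of its speed; a pose out of reach is approached as far as the arm can. A call with a gripper value outside its range is refused whole. The fingers move at their own pace and stop on an object; "force" is the grip in N (left out, the last holds). Time passes only in rows, so rows that repeat a pose let the fingers close. It gives the time, the measured TCP pose, the force and the opening at its end, in the units of the state.
- manip.observe(): the state, without advancing time (a new reading comes with each control period).
- manip.read_camera(name): name is "scene" or "top" or "wrist"; returns a dict with "frame" (400x640x3 uint8, red, green, blue), "vfov" (degrees; the focal length in pixels is half the picture's height over the tangent of half this angle, whatever the lens; pixels are square), "cx", "cy" (the principal point, pixels), "R" (3x3) and "t" (3): a world point X has camera coordinates R X + t; the wrist camera has in their place "hand_eye" (4x4, takes a point from camera to tool coordinates, whose origin is the TCP and whose axes are the tool frame's). Camera axes: x right, y down, z forward; pixel columns grow to the right and rows downward; lengths in m; the calibration is good to about 2 mm. A picture is of the moment at which its call begins: read the wrist's pose just before it. There is no depth.
- manip.sign_off(): hands the job in, once; it reports no verdict.
The state is a dict: "clock": time; "q": joint angles; "joint_velocities": joint speeds; "joint_torque": joint torques, N m; "ee_pos": TCP position; "orientation": TCP orientation; "wrist_force": force on the tool from outside, world axes, zero at the start; "moment": the same for the moment, N m; "width": finger opening in m.
Only numpy, scipy, OpenCV 4.12 (cv2) and the standard library are available. Lean on these libraries where they do the work, as an engineer would, in place of code of your own. Each camera call takes 0.05 s, during which the arm holds its last target.

## Working session

There is one attempt and no reset: what is moved stays moved. The work goes in short steps, Python scripts to look and compute and a tool call to move; the robot and the scene stay as the last step left them, time stands still between calls to the robot, and variables do not carry over. Pictures are saved under pics/ and viewed, and the job is handed in when it is done.

Besides the shell and the picture viewer there is one more tool, called after "Request:" by a JSON object that holds its "fn" and its "kwargs", one argument or row to a line. apply_moves: Moves the arm, as the interface text tells. Its arguments: {"type":"object","properties":{"rows":{"type":"array","items":{"type":"number"}},"force":{"type":"number"}},"required":["rows"]}

```bash
ls; mkdir -p pics
python3 - <<'E'
from workcell import manip
import cv2, numpy as np
s=manip.observe(); print({k:np.round(v,3).tolist() for k,v in s.items()}, manip.nose_length)
for n in ["scene","top","wrist"]:
    c=manip.read_camera(n); cv2.imwrite(f"pics/{n}0.png",c["frame"][:,:,::-1])
    print(n,{k:np.round(v,4).tolist() for k,v in c.items() if k!="frame"})
E
```

```text
pics
{'clock': 0.0, 'q': [73.626, 12.225, -2.008, 75.83, -0.001, 90.0], 'joint_velocities': [-0.071, 0.039, -0.011, 0.017, -0.045, 0.011], 'joint_torque': [0.005, -68.615, 48.712, 0.018, 0.0, 0.0], 'ee_pos': [0.141, 0.479, 0.239], 'orientation': [[0.282, 0.959, -0.0], [0.959, -0.282, -0.001], [-0.001, 0.0, -1.0]], 'wrist_force': [-0.422, 0.354, 0.238], 'moment': [-0.038, 0.01, 0.0], 'width': 0.085} 0.008
scene {'vfov': 48.0273, 'cx': 322.7473, 'cy': 192.1422, 'R': [[0.5081, -0.8611, 0.02], [-0.6187, -0.381, -0.687], [0.5992, 0.3367, -0.7263]], 't': [-0.4598, 0.3013, 0.6623]}
top {'vfov': 42.4482, 'cx': 313.1624, 'cy': 213.4043, 'R': [[-0.001, -1.0, -0.0034], [-0.99, 0.0015, -0.1411], [0.1411, 0.0032, -0.99]], 't': [-0.2293, 0.5139, 0.9399]}
wrist {'vfov': 66.0489, 'cx': 315.9706, 'cy': 200.6732, 'hand_eye': [[1.0, -0.0011, 0.0006, -0.0005], [0.0009, 0.9612, 0.2759, -0.0706], [-0.0009, -0.2759, 0.9612, -0.1333], [0.0, 0.0, 0.0, 1.0]]}
```

View pics/scene0.png

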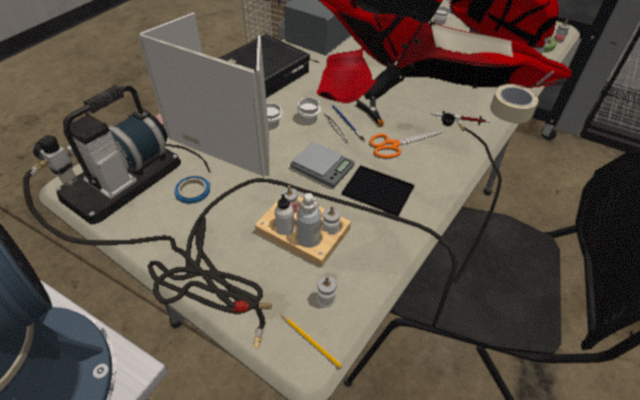

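View pics/top0.png

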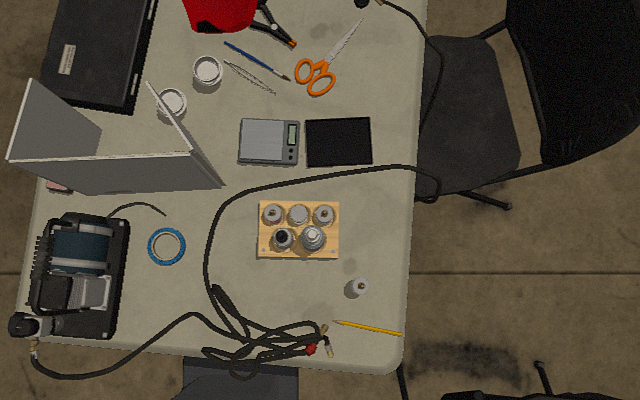

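View pics/wrist0.png

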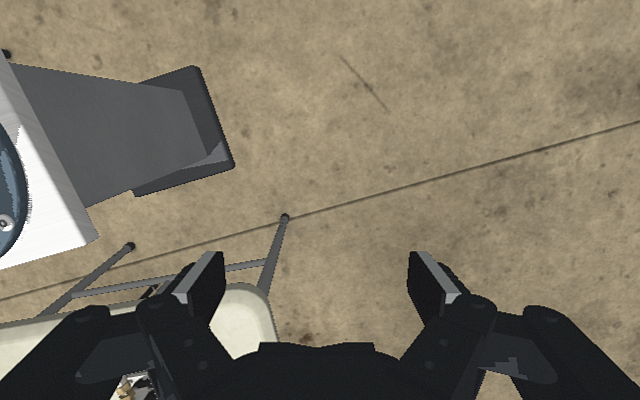

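```bash
cat > h.py <<'E'
from workcell import manip
import cv2, numpy as np
def f(c): return c["frame"].shape[0]/2/np.tan(np.radians(c["vfov"])/2)
def cam(c,s=None):
    """returns Rcw (cam->world), centre"""
    if "R" in c: R=np.array(c["R"]).T; return R,-R@np.array(c["t"])
    H=np.array(c["hand_eye"]); O=np.array(s["orientation"]); return O@H[:3,:3], O@H[:3,3]+np.array(s["ee_pos"])
def ray(c,uv,z,s=None):
    R,C=cam(c,s); uv=np.atleast_2d(uv).astype(float)
    d=np.c_[(uv[:,0]-c["cx"])/f(c),(uv[:,1]-c["cy"])/f(c),np.ones(len(uv))]@R.T
    return C+d*((z-C[2])/d[:,2])[:,None]
def proj(c,X,s=None):
    R,C=cam(c,s); p=(np.atleast_2d(X)-C)@R
    return np.c_[p[:,0]/p[:,2]*f(c)+c["cx"],p[:,1]/p[:,2]*f(c)+c["cy"]]
def wrist():
    s=manip.observe(); return manip.read_camera("wrist"),s
def save(n,fr): cv2.imwrite(f"pics/{n}.png",fr[:,:,::-1])
E
python3 - <<'E'
from h import *
c=manip.read_camera("top"); fr=c["frame"]
print(cam(c)[1],cam(manip.read_camera("scene"))[1])
crop=fr[105:305,220:420]; save("topz",cv2.resize(crop,(800,800),interpolation=cv2.INTER_CUBIC)[:600])
save("topz2",cv2.resize(fr[190:310,240:400],(800,600),interpolation=cv2.INTER_CUBIC))
hsv=cv2.cvtColor(fr,cv2.COLOR_RGB2HSV)
for nm,m,z in [("rack",cv2.inRange(hsv,(8,70,120),(30,255,255)),.024),("black",cv2.inRange(fr,(0,0,0),(45,45,45)),.006),("screen",cv2.inRange(fr,(0,0,0),(1,1,1)),0)]:
    cs,_=cv2.findContours(m,cv2.RETR_EXTERNAL,cv2.CHAIN_APPROX_NONE)
    for k in cs:
        if cv2.contourArea(k)<800: continue
        r=cv2.minAreaRect(k); 
        p=ray(c,cv2.boxPoints(r),z); print(nm,np.round(r[0]),np.round(r[1]),np.round(p.mean(0),4),np.round(p,3).tolist())
E
```

```text
[ 0.37592959 -0.23307214  1.00222418] [ 0.02311484 -0.50410316  0.69723404]
rack [298. 228.] [80. 57.] [ 0.4867 -0.2016  0.024 ] [[0.434, -0.124, 0.024], [0.543, -0.125, 0.024], [0.539, -0.28, 0.024], [0.431, -0.277, 0.024]]
rack [315.  74.] [41. 34.] [ 0.7966 -0.2338  0.024 ] [[0.802, -0.181, 0.024], [0.852, -0.229, 0.024], [0.791, -0.287, 0.024], [0.741, -0.239, 0.024]]
black [531. 380.] [ 39. 180.] [ 0.2045 -0.6358  0.006 ] [[0.24, -0.469, 0.006], [0.24, -0.807, 0.006], [0.169, -0.801, 0.006], [0.169, -0.467, 0.006]]
black [ 85. 263.] [109. 159.] [0.4259 0.2105 0.006 ] [[0.326, 0.361, 0.006], [0.61, 0.259, 0.006], [0.522, 0.057, 0.006], [0.245, 0.166, 0.006]]
black [338. 142.] [48. 65.] [ 0.6627 -0.2801  0.006 ] [[0.708, -0.213, 0.006], [0.715, -0.343, 0.006], [0.617, -0.346, 0.006], [0.611, -0.218, 0.006]]
black [340. 188.] [254. 705.] [ 0.5986 -0.3092  0.006 ] [[0.365, 0.409, 0.006], [1.248, -0.738, 0.006], [0.785, -1.011, 0.006], [-0.003, 0.103, 0.006]]
black [96. 49.] [100. 122.] [0.8618 0.2158 0.006 ] [[0.756, 0.335, 0.006], [1.016, 0.299, 0.006], [0.966, 0.093, 0.006], [0.71, 0.136, 0.006]]
```

View pics/topz.png

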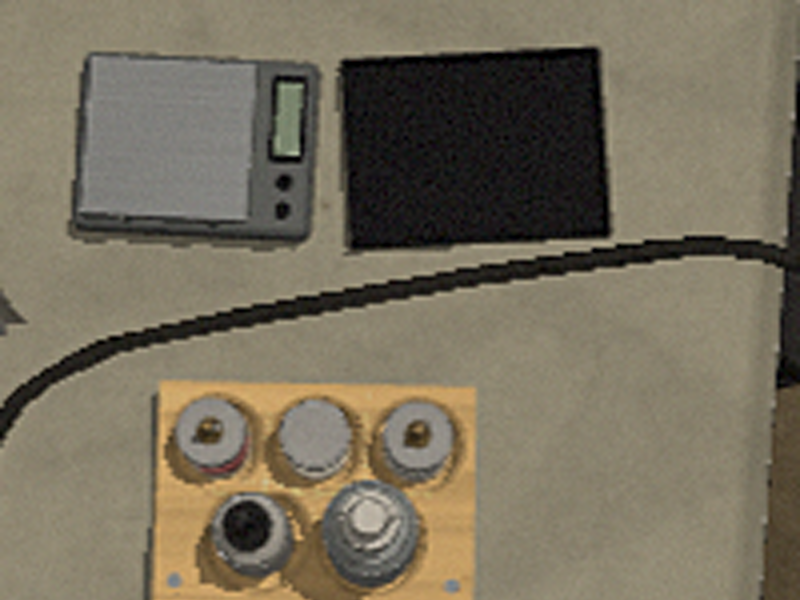

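View pics/topz2.png

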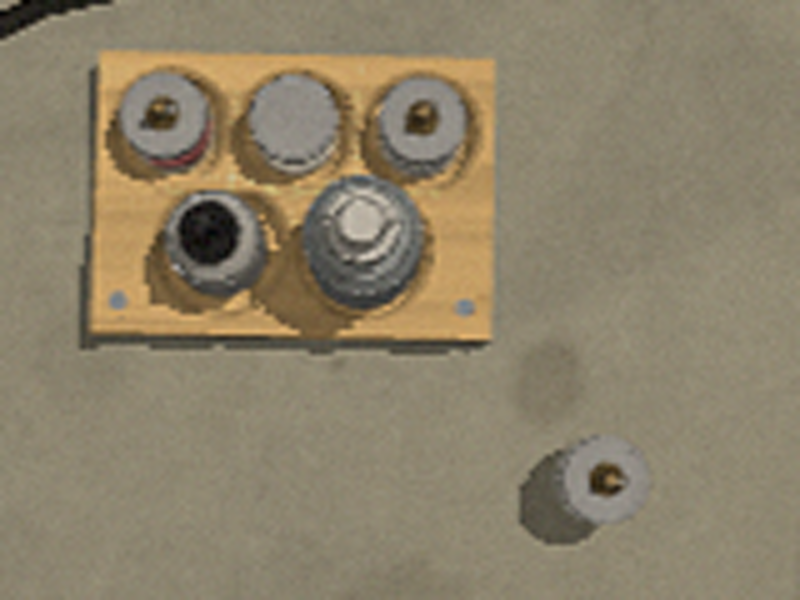

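The top view shows the paint bottle (black cap, crop px 210,235) in the left front well and the spray bottle (360,230) in the right one. The scale is left of the tray, and the loose jar is at about (605,478) in the crop. Next I'll measure these coarsely.

```bash
python3 - <<'E'
from h import *
c=manip.read_camera("top")
z2=lambda u,v:(240+u/5-.4,190+v/5-.4); z1=lambda u,v:(220+u/4-.4,105+v/4-.4)
for n,p,z in [("loose",z2(607,478),.052),("flat",z2(293,118),.058),("left",z2(165,115),.058),("right",z2(422,119),.058),("paint cap",z2(210,231),.108),("spray top",z2(360,222),.136),
 ("rackFL",z2(93,331),.024),("rackFR",z2(492,339),.024),("rackBL",z2(99,52),.024),("rackBR",z2(495,59),.024),
 ("panBL",z1(87,55),.025),("panBR",z1(256,62),.025),("panFR",z1(248,220),.025),("panFL",z1(79,215),.025),
 ("trBL",z1(342,61),.009),("trBR",z1(598,47),.009),("trFR",z1(609,235),.009),("trFL",z1(350,249),.009)]:
    print(n,np.round(ray(c,p,z)[0],4))
E
cat >> h.py <<'E'
def plan(x,y,z,yaw=None):
    """tool-frame shift (mm) and turn (rad) to put TCP at xyz, pointing down, tool x at yaw deg"""
    s=manip.observe(); O=np.array(s["orientation"]); d=O.T@(np.array([x,y,z])-s["ee_pos"])*1e3
    r=np.zeros(3)
    if yaw is not None:
        a=np.radians(yaw); T=np.array([[np.cos(a),np.sin(a),0],[np.sin(a),-np.cos(a),0],[0,0,-1]])
        r=cv2.Rodrigues(O.T@T)[0].ravel()
    print(np.round(d,1).tolist(),np.round(r,4).tolist())
E
python3 -c "
from h import *
plan(.141,.48,.36,73.6);plan(.40,.15,.36,20);plan(.45,-.2,.36,0)"
```

```text
loose [ 0.3788 -0.3173  0.052 ]
flat [ 0.5109 -0.2023  0.058 ]
left [ 0.5121 -0.1549  0.058 ]
right [ 0.5105 -0.2501  0.058 ]
paint cap [ 0.464  -0.1751  0.108 ]
spray top [ 0.4643 -0.2276  0.136 ]
rackFL [ 0.4343 -0.1255  0.024 ]
rackFR [ 0.4311 -0.2769  0.024 ]
rackBL [ 0.5416 -0.1264  0.024 ]
rackBR [ 0.5386 -0.2789  0.024 ]
panBL [ 0.7045 -0.0887  0.025 ]
panBR [ 0.7008 -0.1719  0.025 ]
panFR [ 0.6211 -0.1686  0.025 ]
panFL [ 0.6237 -0.0863  0.025 ]
trBL [ 0.7065 -0.2139  0.009 ]
trBR [ 0.7135 -0.342   0.009 ]
trFR [ 0.6172 -0.3458  0.009 ]
trFL [ 0.6103 -0.218   0.009 ]
[0.4, -0.0, -120.8] [-0.0, 0.0004, 0.0004]
[-243.2, 341.5, -120.8] [0.0002, 0.0003, 0.9359]
[-564.9, 488.1, -120.6] [0.0002, 0.0003, 1.285]
```

Request:
{"fn": "apply_moves", "kwargs": {
  "rows": [0, 0, -40, 0, 0, 0, 0, 0, 0, -80, 0, 0, 0, 0, 0, 0, -120, 0, 0, 0, 0, 0, 0, -120, 0, 0, 0, 0, -40, 60, -120, 0, 0, 0.12, 0, -80, 115, -120, 0, 0, 0.24, 0, -110, 155, -120, 0, 0, 0.36, 0, -135, 190, -120, 0, 0, 0.48, 0]
}}

```text
clock: 0.97
ee_pos: [0.245, 0.3476, 0.3592]
orientation: [[0.697, 0.717, 0.0], [0.717, -0.697, 0.0], [0.0, 0.0, -1.0]]
wrist_force: [2.0, 0.8, -0.2]
width: 0.0855
```

```bash
python3 -c "
from h import *
s=manip.observe();print(s['clock'],s['q'],s['ee_pos'],s['wrist_force']);plan(.40,.15,.36,20);plan(.45,-.2,.36,0)"
```

```text
0.9667 [ 5.48286048e+01  4.06419668e+00  5.80339404e+00  9.17366538e+01
 -3.32917671e-03  9.89847897e+01] [0.24497954 0.34761796 0.35917482] [ 1.9595967   0.78263179 -0.20725849]
[-33.8, 248.9, -0.8] [0.0, -0.0001, 0.4511]
[-250.1, 528.6, -0.8] [0.0, -0.0001, 0.8001]
```

Request:
{"fn": "apply_moves", "kwargs": {
  "rows": [-8, 40, 0, 0, 0, 0.1, 0, -16, 80, 0, 0, 0, 0.2, 0, -25, 120, 0, 0, 0, 0.3, 0, -35, 160, 0, 0, 0, 0.4, 0, -50, 200, 0, 0, 0, 0.45, 0, -66, 240, 0, 0, 0, 0.5, 0, -84, 275, 0, 0, 0, 0.55, 0, -105, 310, 0, 0, 0, 0.6, 0]
}}

```text
clock: 1.63
ee_pos: [0.3956, 0.0565, 0.3592]
orientation: [[0.98, 0.201, 0.0], [0.201, -0.98, 0.0], [0.0, 0.0, -1.0]]
wrist_force: [0.4, -0.6, -0.1]
width: 0.0853
```

```bash
python3 -c "
from h import *
s=manip.observe();print(s['clock'],s['q'],s['ee_pos'],s['wrist_force']);plan(.45,-.2,.36,0)"
```

```text
1.6333 [ 8.12931417e+00  1.00281803e+00  2.57975309e+00  9.15632902e+01
 -5.61201865e-04  8.65277558e+01] [0.39562086 0.05650867 0.35921549] [ 0.44135667 -0.56825691 -0.08248069]
[1.7, 262.2, -0.8] [0.0, -0.0002, 0.2025]
```

Request:
{"fn": "apply_moves", "kwargs": {
  "rows": [8, 40, 0, 0, 0, 0.1, 0, 16, 80, 0, 0, 0, 0.2, 0, 24, 120, 0, 0, 0, 0.2, 0, 30, 155, 0, 0, 0, 0.2, 0, 33, 178, 0, 0, 0, 0.2, 0, 35, 190, 0, 0, 0, 0.202, 0, 35, 190, 0, 0, 0, 0.202, 0]
}}

```text
clock: 2.22
ee_pos: [0.4686, -0.1221, 0.3587]
orientation: [[1.0, 0.0, -0.001], [0.0, -1.0, -0.0], [-0.001, 0.0, -1.0]]
wrist_force: [-0.3, 0.7, -0.8]
width: 0.0855
```

```bash
python3 -c "
from h import *
c,s=wrist();print(s['clock'],s['q'],s['ee_pos'],s['orientation']);save('w1',c['frame'])"
```

```text
2.2167 [-1.45998480e+01  1.13225675e+01  1.41965589e+01  9.29235737e+01
 -1.51280998e-02  7.53777709e+01] [ 0.4685512  -0.12213105  0.35866269] [[ 9.99999515e-01  3.90754076e-04 -9.03985892e-04]
 [ 3.90720447e-04 -9.99999923e-01 -3.73772411e-05]
 [-9.04000428e-04  3.70240172e-05 -9.99999591e-01]]
```

View pics/w1.png

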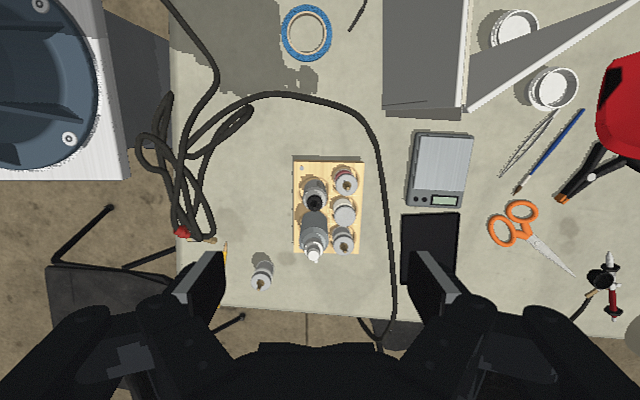

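Run:
```python
from h import *
c,s=wrist(); x0,y0=240,120
fr=c["frame"].copy()
P={"loose":(.3788,-.3173,.052),"flat":(.5109,-.2023,.058),"left":(.5121,-.1549,.058),"right":(.5105,-.2501,.058),"paint":(.464,-.1751,.108),"spray":(.4643,-.2276,.136),
"FL":(.4343,-.1255,.024),"FR":(.4311,-.2769,.024),"BL":(.5416,-.1264,.024),"BR":(.5386,-.2789,.024),
"pBL":(.7045,-.0887,.025),"pBR":(.7008,-.1719,.025),"pFR":(.6211,-.1686,.025),"pFL":(.6237,-.0863,.025),"tBL":(.7065,-.2139,.009),"tFR":(.6172,-.3458,.009),"tFL":(.6103,-.218,.009)}
im=cv2.resize(fr[120:320,240:480],(720,600),interpolation=cv2.INTER_CUBIC)
for n,p in P.items():
    q=proj(c,p,s)[0]; print(n,np.round(q,1)); u=((q-[240,120]+.5)*3).astype(int); cv2.drawMarker(im,tuple(map(int,u)),(255,0,0),cv2.MARKER_CROSS,10,1)
save("w1z",im)
```

```text
loose [261.1 284.3]
flat [345.2 218.2]
left [346.9 187.3]
right [344.1 247.6]
paint [313.5 211.1]
spray [313.6 257.2]
FL [294.5 163.3]
FR [294.2 253.8]
BL [364.6 164. ]
BR [358.7 254.9]
pBL [474.9 139. ]
pBR [464.9 193. ]
pFR [414.3 190.9]
pFL [420.9 137.4]
tBL [460.5 215.1]
tFR [400.5 285.7]
tFL [402.2 217.4]
```

View pics/w1z.png

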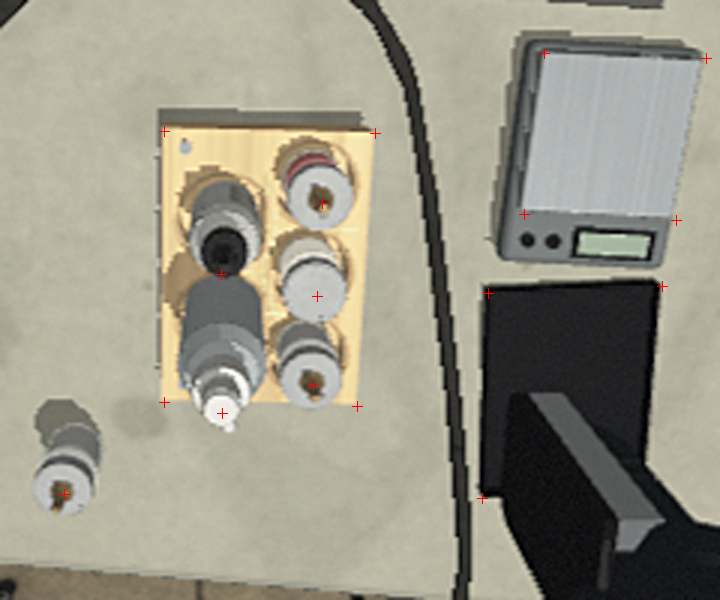

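```bash
cat >> h.py <<'E'
def tri(obs):
    """obs: list of (cam, uv, state) -> least squares point, residuals mm"""
    A=np.zeros((3,3));b=np.zeros(3);L=[]
    for c,uv,s in obs:
        R,C=cam(c,s); d=R@np.array([(uv[0]-c["cx"])/f(c),(uv[1]-c["cy"])/f(c),1]); d/=np.linalg.norm(d)
        M=np.eye(3)-np.outer(d,d);A+=M;b+=M@C;L.append((M,C))
    X=np.linalg.solve(A,b); return X,[np.linalg.norm(M@(X-C))*1e3 for M,C in L]
E
python3 - <<'E'
from h import *
t=manip.read_camera("top"); w,s=wrist()
z2=lambda u,v:(240+u/5-.4,190+v/5-.4); zw=lambda u,v:(240+u/3-.33,120+v/3-.33)
for n,a,b in [("paint",(210,231),(222,250)),("flat",(293,118),(315,290)),("left",(165,115),(319,195)),("right",(422,119),(311,377)),("loose",(607,478),(64,489)),("spray",(360,222),(222,410)),
  ("FL",(93,331),(160,127)),("FR",(492,339),(163,402)),("BL",(99,52),(375,130))]:
    X,r=tri([(t,z2(*a),None),(w,zw(*b),s)]); print(n,np.round(X,4),np.round(r,1))
E
```

```text
paint [ 0.4656 -0.1726  0.0765] [1.6 1.6]
flat [ 0.5119 -0.2019  0.0475] [0.6 0.6]
left [ 0.5133 -0.1535  0.0428] [1. 1.]
right [ 0.5113 -0.2502  0.047 ] [0.7 0.7]
loose [ 0.3783 -0.3176  0.0455] [0.5 0.5]
spray [ 0.4646 -0.2275  0.1316] [0.1 0.1]
FL [ 0.4331 -0.1241  0.0176] [1.7 1.7]
FR [ 0.431  -0.2769  0.0216] [0.2 0.2]
BL [ 0.5434 -0.1252  0.0136] [0. 0.]
```

Request:
{"fn": "apply_moves", "kwargs": {
  "rows": [0, 12, 35, 0, 0, 0, 0, 0, 24, 70, 0, 0, 0, 0, 0, 32, 95, 0, 0, 0, 0, 0, 32, 95, 0, 0, 0, 0, 0, 32, 95, 0, 0, 0, 0]
}}

```text
clock: 2.83
ee_pos: [0.4675, -0.1513, 0.2646]
orientation: [[1.0, 0.004, -0.001], [0.004, -1.0, 0.001], [-0.001, -0.001, -1.0]]
wrist_force: [-0.7, 0.4, 1.3]
width: 0.0857
```

Run:
```python
from h import *
w,s=wrist(); print(s['ee_pos'],s['clock'])
save("w2",w["frame"]); save("w2z",cv2.resize(w["frame"][120:320,220:460],(720,600),interpolation=cv2.INTER_CUBIC))
```

```text
[ 0.46752291 -0.15127363  0.26461463] 2.8333
```

View pics/w2z.png

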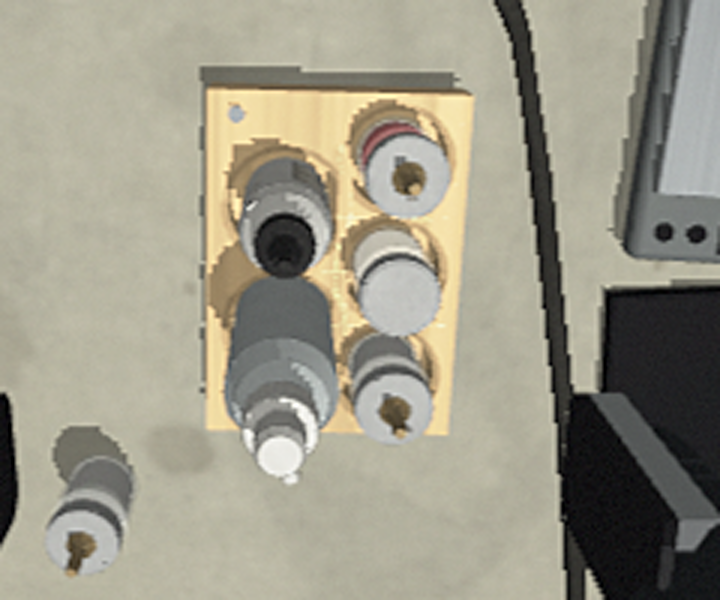

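Run:
```python
from h import *
t=manip.read_camera("top"); w,s=wrist()
z2=lambda u,v:(240+u/5-.4,190+v/5-.4); zw=lambda u,v:(220+u/3-.33,120+v/3-.33)
for n,a,b,z in [("paint",(210,231),(286,246),.09),("flat",(293,118),(399,291),.058),("left",(165,115),(408,172),.058),("right",(422,119),(392,404),.058),("loose",(607,478),(84,534),.052),("spray",(360,222),(281,455),.136),
  ("FL",(93,331),(205,87),.024),("FR",(492,339),(207,430),.024),("BL",(99,52),(471,93),.024),("BR",(495,59),(449,435),.024)]:
    X,r=tri([(t,z2(*a),None),(w,zw(*b),s)]); print(n,np.round(X,4),np.round(r,1),np.round(ray(w,zw(*b),z,s)[0],4))
plan(.4646,-.2275,.20,0)
```

```text
paint [ 0.4671 -0.1736  0.0827] [0.5 0.5] [ 0.4676 -0.1717  0.09  ]
flat [ 0.5125 -0.202   0.0496] [0.4 0.4] [ 0.5118 -0.1992  0.058 ]
left [ 0.5143 -0.154   0.0472] [0.6 0.6] [ 0.5135 -0.1518  0.058 ]
right [ 0.5113 -0.2502  0.0526] [0.1 0.1] [ 0.5107 -0.2475  0.058 ]
loose [ 0.3787 -0.318   0.0429] [0.1 0.1] [ 0.3809 -0.312   0.052 ]
spray [ 0.4652 -0.2278  0.1352] [0.9 0.9] [ 0.4661 -0.2275  0.136 ]
FL [ 0.4344 -0.1248  0.0184] [0.2 0.2] [ 0.4347 -0.1241  0.024 ]
FR [ 0.4317 -0.2771  0.0234] [0.6 0.6] [ 0.4323 -0.277   0.024 ]
BL [ 0.542  -0.1263  0.0236] [0.4 0.4] [ 0.5423 -0.1262  0.024 ]
BR [ 0.5398 -0.2788  0.0249] [1.3 1.3] [ 0.5412 -0.2793  0.024 ]
[-5.0, 75.7, 66.5] [0.0008, -0.0028, 0.004]
```

Request:
{"fn": "apply_moves", "kwargs": {
  "rows": [-3, 35, 20, 0, 0, 0, 0.2, -5, 70, 50, 0, 0, 0.004, 0.25, -5, 76, 80, 0, 0, 0.004, 0.25, -5, 76, 110, 0, 0, 0.004, 0.25, -5, 76, 140, 0, 0, 0.004, 0.25, -5, 76, 165, 0, 0, 0.004, 0.25, -5, 76, 183, 0, 0, 0.004, 0.25, -5, 76, 183, 0, 0, 0.004, 0.25]
}}

```text
clock: 3.65
ee_pos: [0.4628, -0.2275, 0.0795]
orientation: [[1.0, -0.0, -0.003], [-0.0, -1.0, 0.001], [-0.003, -0.001, -1.0]]
wrist_force: [-1.5, -0.1, -0.3]
width: 0.064
```

Run:
```python
from h import *
w,s=wrist(); print(s['ee_pos'],s['clock'],s['width'],s['wrist_force'])
save("w3",w["frame"]);
```

```text
[ 0.46278573 -0.22746036  0.07947613] 3.65 0.06398543252888843 [-1.45426298 -0.08672014 -0.34914771]
```

View pics/w3.png

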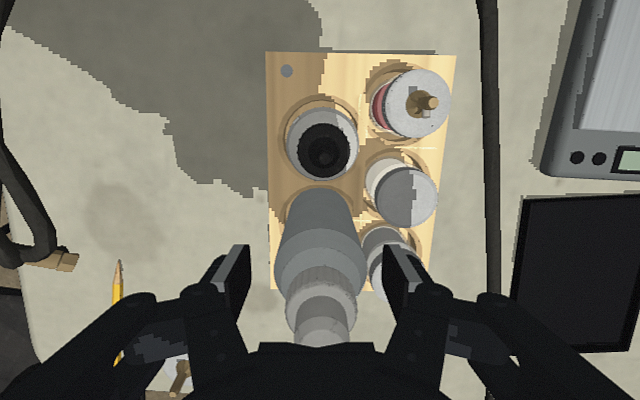

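The bottle stands between the pads, at px 320 between 240 and 395. I'll close the jaws.

Request:
{"fn": "apply_moves", "kwargs": {
  "rows": [2, 0, -1, 0, 0, 0, 0.6, 2, 0, -1, 0, 0, 0, 0.8, 2, 0, -1, 0, 0, 0, 0.8, 2, 0, -1, 0, 0, 0, 0.8, 2, 0, -1, 0, 0, 0, 0.8, 2, 0, -1, 0, 0, 0, 0.8],
  "force": 40
}}

```text
clock: 4.2
ee_pos: [0.467, -0.229, 0.0847]
orientation: [[1.0, -0.001, 0.004], [-0.001, -1.0, -0.002], [0.004, 0.002, -1.0]]
wrist_force: [-1.1, 0.1, 8.1]
width: 0.0419
```

Request:
{"fn": "apply_moves", "kwargs": {
  "rows": [0, 0, -10, 0, 0, 0, 0.8, 0, 0, -30, 0, 0, 0, 0.8, 0, 0, -55, 0, 0, 0, 0.8, 0, 0, -80, 0, 0, 0, 0.8, 0, 0, -100, 0, 0, 0, 0.8, 0, 0, -110, 0, 0, 0, 0.8, 0, 0, -110, 0, 0, 0, 0.8]
}}

```text
clock: 4.78
ee_pos: [0.4668, -0.2289, 0.1955]
orientation: [[1.0, -0.001, 0.004], [-0.001, -1.0, -0.002], [0.004, 0.002, -1.0]]
wrist_force: [0.4, -0.2, -1.6]
width: 0.0418
```

Run:
```python
from h import *
c=manip.read_camera("scene"); w,s=wrist(); print(s['ee_pos'],s['clock'],s['width'],s['wrist_force'])
save("s4",np.vstack([cv2.resize(c["frame"][130:330,200:440],(600,500)) ]))
plan(.645,-.315,.195,0)
```

```text
[ 0.46613215 -0.22860915  0.19352281] 4.8333 0.04193678655226336 [ 0.04288799  0.38049026 -1.24303384]
[179.6, 86.5, -2.7] [0.0002, -0.0003, -0.001]
```

View pics/s4.png

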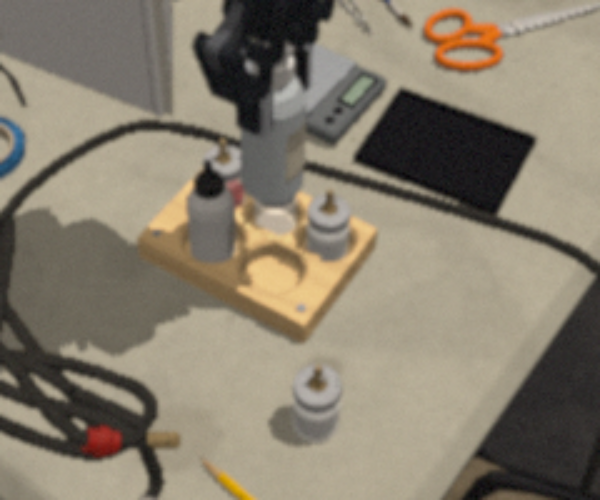

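Request:
{"fn": "apply_moves", "kwargs": {
  "rows": [12, 6, -3, 0, 0, 0, 0.8, 38, 18, -3, 0, 0, 0, 0.8, 70, 33, -3, 0, 0, 0, 0.8, 104, 49, -3, 0, 0, 0, 0.8, 136, 64, -3, 0, 0, 0, 0.8, 162, 77, -3, 0, 0, 0, 0.8, 175, 83, -3, 0, 0, 0, 0.8, 179, 85, -3, 0, 0, 0, 0.8]
}}

```text
clock: 5.55
ee_pos: [0.6454, -0.3139, 0.1919]
orientation: [[1.0, -0.001, -0.003], [-0.001, -1.0, 0.002], [-0.003, -0.002, -1.0]]
wrist_force: [0.0, 1.0, -2.3]
width: 0.0422
```

Request:
{"fn": "apply_moves", "kwargs": {
  "rows": [0, 0, 0, 0, 0, 0, 0.8, 0, 0, 15, 0, 0, 0, 0.8, 0, 0, 40, 0, 0, 0, 0.8, 0, 0, 65, 0, 0, 0, 0.8, 0, 0, 85, 0, 0, 0, 0.8, 0, 0, 97, 0, 0, 0, 0.8, 0, 0, 100, 0, 0, 0, 0.8, 0, 0, 100, 0, 0, 0, 0.8]
}}

```text
clock: 6.22
ee_pos: [0.643, -0.3129, 0.0947]
orientation: [[1.0, -0.001, -0.002], [-0.001, -1.0, 0.001], [-0.002, -0.001, -1.0]]
wrist_force: [-0.6, 0.1, -0.7]
width: 0.042
```

Run:
```python
from h import *
c=manip.read_camera("scene"); w,s=wrist(); print(s['ee_pos'],s['clock'],s['width'],s['wrist_force'],s['orientation'][2])
save("s5",np.vstack([cv2.resize(c["frame"][80:280,260:500],(600,500)) ]))
```

```text
[ 0.6437622  -0.31325771  0.0958742 ] 6.2667 0.04217214458646591 [-0.58690724  0.31338098 -0.25187343] [-1.46336468e-04 -4.75588604e-05 -9.99999988e-01]
```

View pics/s5.png

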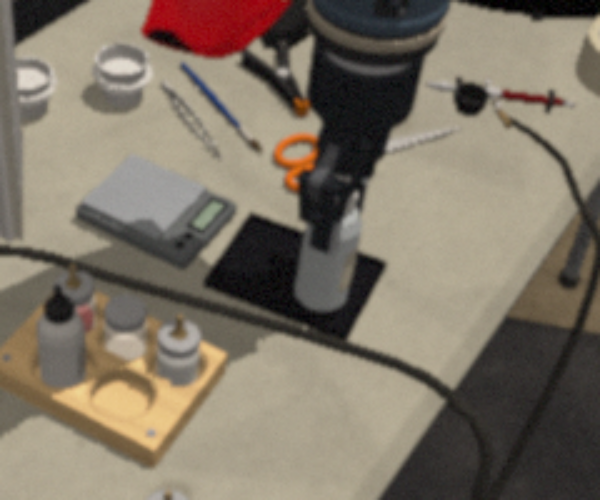

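Request:
{"fn": "apply_moves", "kwargs": {
  "rows": [0, 0, 5, 0, 0, 0, 0.8, 0, 0, 9, 0, 0, 0, 0.8, 0, 0, 11, 0, 0, 0, 0.8, 0, 0, 12, 0, 0, 0, 0.8, 0, 0, 12, 0, 0, 0, 0.8]
}}

```text
clock: 6.73
ee_pos: [0.6442, -0.3135, 0.083]
orientation: [[1.0, -0.001, -0.0], [-0.001, -1.0, 0.0], [-0.0, -0.0, -1.0]]
wrist_force: [-0.8, 0.3, -1.1]
width: 0.0419
```

Request:
{"fn": "apply_moves", "kwargs": {
  "rows": [0, 0, 1, 0, 0, 0, 0.8, 0, 0, 1, 0, 0, 0, 0.8, 0, 0, 2, 0, 0, 0, 0.8, 0, 0, 2, 0, 0, 0, 0.8]
}}

```text
clock: 7.07
ee_pos: [0.6445, -0.3136, 0.0814]
orientation: [[1.0, -0.001, 0.0], [-0.001, -1.0, -0.0], [0.0, 0.0, -1.0]]
wrist_force: [0.2, 0.1, -0.3]
width: 0.0419
```

Request:
{"fn": "apply_moves", "kwargs": {
  "rows": [0, 0, 1, 0, 0, 0, 0.8, 0, 0, 2, 0, 0, 0, 0.8, 0, 0, 2, 0, 0, 0, 0.8, 0, 0, 2, 0, 0, 0, 0.8]
}}

```text
clock: 7.4
ee_pos: [0.6446, -0.314, 0.0812]
orientation: [[1.0, -0.001, 0.002], [-0.001, -1.0, -0.001], [0.002, 0.001, -1.0]]
wrist_force: [-6.9, 1.4, 17.9]
width: 0.0422
```

Request:
{"fn": "apply_moves", "kwargs": {
  "rows": [0, 0, -1, 0, 0, 0, 0.7, 0, 0, -1, 0, 0, 0, 0.4, 0, 0, -1, 0, 0, 0, 0.2, 0, 0, -1, 0, 0, 0, 0.2, 0, 0, -10, 0, 0, 0, 0.2, 0, 0, -40, 0, 0, 0, 0.2, 0, 0, -75, 0, 0, 0, 0.2, 0, 0, -110, 0, 0, 0, 0.2]
}}

```text
clock: 8.07
ee_pos: [0.6438, -0.3132, 0.1909]
orientation: [[1.0, -0.001, -0.001], [-0.001, -1.0, 0.0], [-0.001, -0.0, -1.0]]
wrist_force: [1.3, -0.3, -0.1]
width: 0.0685
```

Run:
```python
from h import *
c=manip.read_camera("scene"); t=manip.read_camera("top");w,s=wrist(); print(s['ee_pos'],s['clock'],s['width'],s['wrist_force'],s['orientation'][2])
save("s6",np.hstack([cv2.resize(c["frame"][80:280,260:500],(480,400)),t["frame"][90:290,230:390].repeat(2,0).repeat(2,1)]))
plan(.467,-.173,.20,0)
```

```text
[ 0.64632287 -0.31444289  0.19652363] 8.1667 0.06841376739160675 [ 0.75267383 -0.71020032  0.54962941] [ 0.00822328  0.00398818 -0.99995824]
[-178.8, -141.0, -8.1] [0.0026, -0.0052, -0.001]
```

View pics/s6.png

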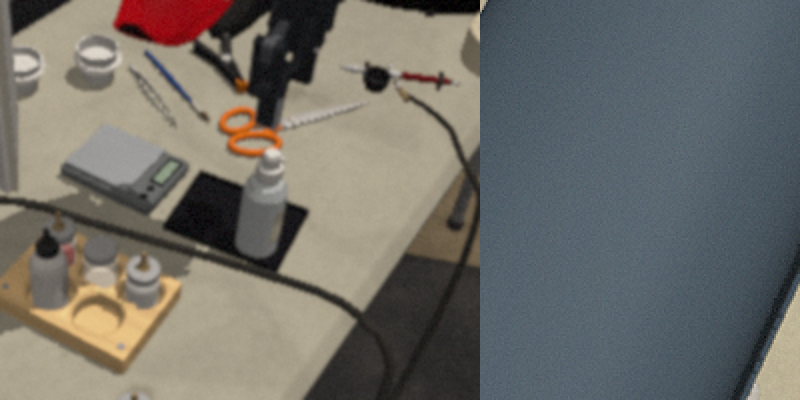

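Request:
{"fn": "apply_moves", "kwargs": {
  "rows": [-10, -8, -4, 0, 0, 0, 0.4, -40, -32, -4, 0, 0, 0, 0.4, -72, -57, -4, 0, 0, 0, 0.4, -105, -82, -4, 0, 0, 0, 0.4, -135, -106, -4, 0, 0, 0, 0.4, -165, -128, -4, 0, 0, 0, 0.4, -178, -138, -4, 0, 0, 0, 0.4, -178, -138, -4, 0, 0, 0, 0.4]
}}

```text
clock: 8.88
ee_pos: [0.4631, -0.1731, 0.1933]
orientation: [[1.0, -0.0, -0.001], [-0.0, -1.0, 0.001], [-0.001, -0.001, -1.0]]
wrist_force: [0.0, -0.9, 0.5]
width: 0.0515
```

Run:
```python
from h import *
w,s=wrist(); print(s['ee_pos'],s['clock'],s['width'],s['orientation'][2])
save("w7",w["frame"])
plan(.467,-.176,.072,0)
```

```text
[ 0.46308218 -0.17305016  0.1933465 ] 8.8833 0.05149947830807981 [-1.48657406e-03 -8.42362988e-04 -9.99998540e-01]
[2.0, 1.7, 121.5] [-0.0001, 0.0003, -0.0002]
```

View pics/w7.png

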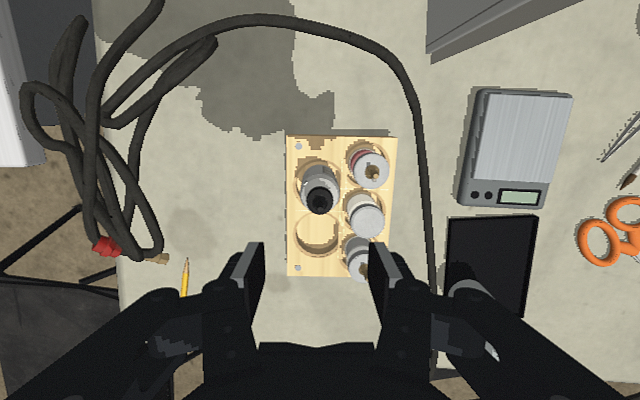

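Request:
{"fn": "apply_moves", "kwargs": {
  "rows": [2, 2, 20, 0, 0, 0, 0.4, 3, 2, 50, 0, 0, 0, 0.4, 3, 2, 80, 0, 0, 0, 0.4, 3, 2, 105, 0, 0, 0, 0.4, 3, 2, 118, 0, 0, 0, 0.4, 3, 2, 121, 0, 0, 0, 0.4, 3, 2, 121, 0, 0, 0, 0.4]
}}

```text
clock: 9.52
ee_pos: [0.4693, -0.1775, 0.0713]
orientation: [[1.0, -0.001, -0.002], [-0.001, -1.0, 0.001], [-0.002, -0.001, -1.0]]
wrist_force: [1.0, 0.1, 0.4]
width: 0.0512
```

Run:
```python
from h import *
w,s=wrist(); print(s['ee_pos'],s['clock'],s['width'],s['orientation'][2],s['wrist_force'])
save("w8",w["frame"])
```

```text
[ 0.4693034  -0.17748916  0.07133507] 9.5167 0.051237323174379755 [-1.93668720e-03 -6.99588105e-04 -9.99997880e-01] [0.97393394 0.09908838 0.37168714]
```

View pics/w8.png

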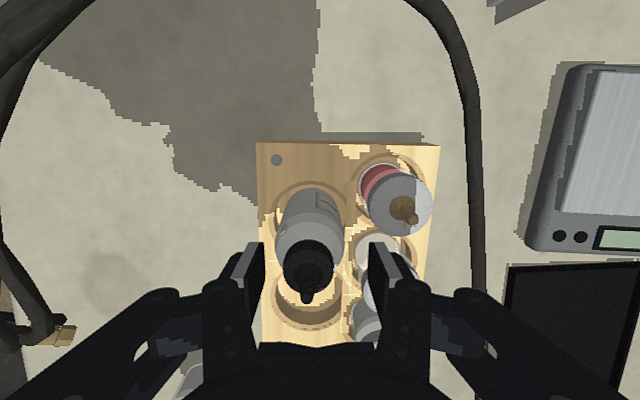

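Request:
{"fn": "apply_moves", "kwargs": {
  "rows": [-3, 0, 0, 0, 0, 0, 0.6, -3, 0, 0, 0, 0, 0, 0.9, -3, 0, 0, 0, 0, 0, 0.9, -3, 0, 0, 0, 0, 0, 0.9, -3, 0, 0, 0, 0, 0, 0.9, -3, 0, 0, 0, 0, 0, 0.9],
  "force": 35
}}

```text
clock: 10.07
ee_pos: [0.467, -0.1777, 0.0734]
orientation: [[1.0, -0.001, 0.001], [-0.001, -1.0, -0.001], [0.001, 0.001, -1.0]]
wrist_force: [-2.6, -1.0, 7.4]
width: 0.0346
```

Run:
```python
from h import *
w,s=wrist(); print(s['ee_pos'],s['clock'],s['width'],s['orientation'][2],s['wrist_force'])
print(ray(w,(307,298),.108,s))
save("w9",w["frame"][100:,200:480])
```

```text
[ 0.46695182 -0.17767162  0.07340265] 10.0667 0.03458105540106869 [ 1.43721021e-03  8.03407520e-04 -9.99998644e-01] [-2.55454442 -0.96385384  7.42055747]
[[ 0.46287021 -0.17324526  0.108     ]]
```

View pics/w9.png

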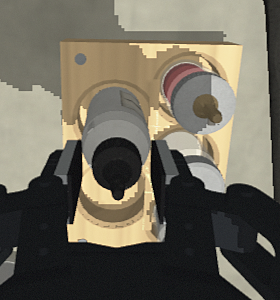

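Request:
{"fn": "apply_moves", "kwargs": {
  "rows": [0, 0, -10, 0, 0, 0, 0.9, 0, 0, -30, 0, 0, 0, 0.9, 0, 0, -60, 0, 0, 0, 0.9, 0, 0, -90, 0, 0, 0, 0.9, 0, 0, -108, 0, 0, 0, 0.9, 0, 0, -115, 0, 0, 0, 0.9, 10, 4, -115, 0, 0, 0, 0.9, 30, 11, -115, 0, 0, 0, 0.9]
}}

```text
clock: 10.78
ee_pos: [0.496, -0.1882, 0.1886]
orientation: [[1.0, -0.001, 0.001], [-0.001, -1.0, -0.0], [0.001, 0.0, -1.0]]
wrist_force: [-1.0, 0.4, -0.3]
width: 0.0345
```

Run:
```python
from h import *
c=manip.read_camera("scene"); w,s=wrist(); print(s['ee_pos'],s['clock'],s['width'],s['wrist_force'])
save("s10",np.vstack([cv2.resize(c["frame"][130:330,200:440],(600,500)) ]))
plan(.654,-.246,.19,0)
```

```text
[ 0.4994306  -0.18943036  0.18774888] 10.8333 0.03425234273423948 [-4.315003    0.7556288  -3.46403522]
[156.0, 56.9, -2.6] [0.0003, -0.0008, -0.001]
```

View pics/s10.png

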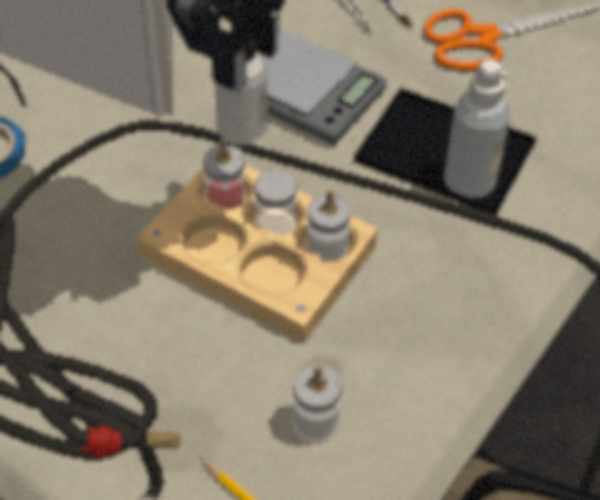

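Request:
{"fn": "apply_moves", "kwargs": {
  "rows": [20, 7, 0, 0, 0, 0, 0.9, 50, 18, 0, 0, 0, 0, 0.9, 82, 30, 0, 0, 0, 0, 0.9, 112, 41, 0, 0, 0, 0, 0.9, 138, 50, 0, 0, 0, 0, 0.9, 152, 56, 0, 0, 0, 0, 0.9, 156, 57, 0, 0, 0, 0, 0.9, 156, 57, 0, 0, 0, 0, 0.9]
}}

```text
clock: 11.55
ee_pos: [0.6526, -0.2456, 0.1863]
orientation: [[1.0, -0.001, -0.001], [-0.001, -1.0, 0.0], [-0.001, -0.0, -1.0]]
wrist_force: [-0.5, 0.1, 0.4]
width: 0.0341
```

Request:
{"fn": "apply_moves", "kwargs": {
  "rows": [0, 0, 15, 0, 0, 0, 0.9, 0, 0, 40, 0, 0, 0, 0.9, 0, 0, 70, 0, 0, 0, 0.9, 0, 0, 92, 0, 0, 0, 0.9, 0, 0, 104, 0, 0, 0, 0.9, 0, 0, 108, 0, 0, 0, 0.9, 0, 0, 108, 0, 0, 0, 0.9, 0, 0, 108, 0, 0, 0, 0.9]
}}

```text
clock: 12.22
ee_pos: [0.6523, -0.2455, 0.0806]
orientation: [[1.0, -0.001, 0.001], [-0.001, -1.0, -0.0], [0.001, 0.0, -1.0]]
wrist_force: [0.6, 1.1, -1.0]
width: 0.0342
```

Run:
```python
from h import *
c=manip.read_camera("scene"); w,s=wrist(); print(s['ee_pos'],s['clock'],s['width'],s['wrist_force'],s['orientation'][2])
save("s11",np.vstack([cv2.resize(c["frame"][80:280,260:500],(600,500)) ]))
```

```text
[ 0.65273593 -0.24563262  0.08093788] 12.2667 0.03408684582463389 [ 0.18275168 -0.60925732 -0.38528224] [ 1.72814619e-03  6.36977197e-04 -9.99998304e-01]
```

View pics/s11.png

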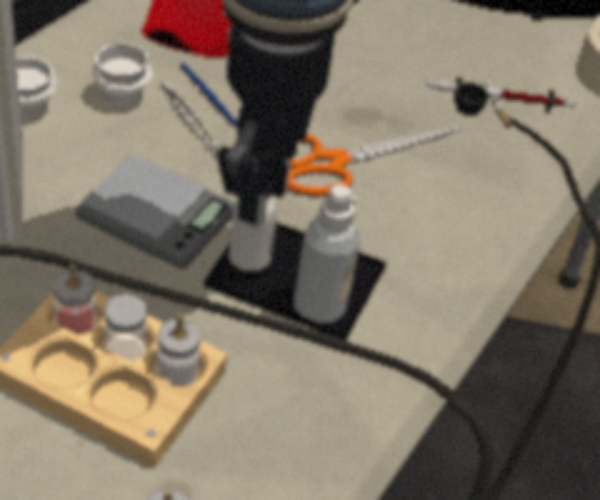

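Request:
{"fn": "apply_moves", "kwargs": {
  "rows": [0, 4, 4, 0, 0, 0, 0.9, 0, 4, 7, 0, 0, 0, 0.9, 0, 4, 9, 0, 0, 0, 0.9, 0, 4, 10, 0, 0, 0, 0.9, 0, 4, 11, 0, 0, 0, 0.9, 0, 4, 12, 0, 0, 0, 0.9]
}}

```text
clock: 12.82
ee_pos: [0.6528, -0.2501, 0.0697]
orientation: [[1.0, -0.001, 0.002], [-0.001, -1.0, -0.002], [0.002, 0.002, -1.0]]
wrist_force: [-14.2, 1.0, 40.2]
width: 0.0344
```

Request:
{"fn": "apply_moves", "kwargs": {
  "rows": [0, 0, -2, 0, 0, 0, 0.9, 0, 0, -2, 0, 0, 0, 0.7, 0, 0, -2, 0, 0, 0, 0.4, 0, 0, -2, 0, 0, 0, 0.35, 0, 0, -2, 0, 0, 0, 0.35, 0, 0, -30, 0, 0, 0, 0.35, 0, 0, -65, 0, 0, 0, 0.35, 0, 0, -105, 0, 0, 0, 0.35]
}}

```text
clock: 13.48
ee_pos: [0.6513, -0.2491, 0.1718]
orientation: [[1.0, -0.001, -0.003], [-0.001, -1.0, 0.001], [-0.003, -0.001, -1.0]]
wrist_force: [0.4, 0.0, 1.0]
width: 0.0558
```

Run:
```python
from h import *
c=manip.read_camera("scene"); w,s=wrist(); print(s['ee_pos'],s['clock'],s['width'],s['wrist_force'],s['orientation'][2])
save("s12",np.vstack([cv2.resize(c["frame"][80:280,260:500],(600,500)) ]))
plan(.512,-.19,.18,0)
```

```text
[ 0.65386686 -0.25006404  0.18175439] 13.5333 0.05537065297799343 [ 0.6950033  -0.49847851  8.91486312] [ 0.00702993  0.00270988 -0.99997162]
[-142.8, -60.2, -2.3] [0.0032, -0.0084, -0.001]
```

View pics/s12.png

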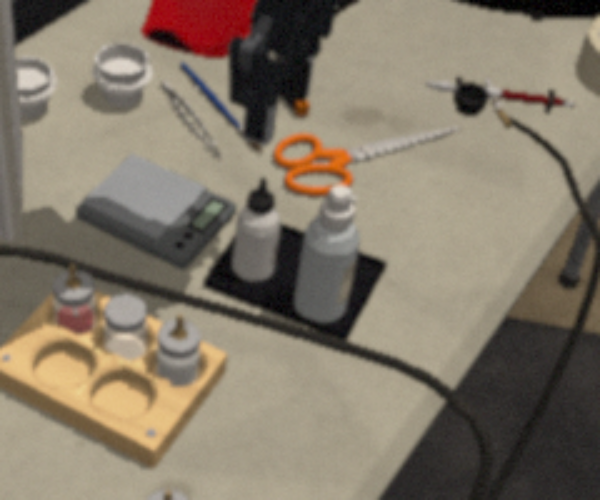

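Request:
{"fn": "apply_moves", "kwargs": {
  "rows": [-20, -7, -4, 0, 0, 0, 0.35, -50, -17, -4, 0, 0, 0, 0.35, -80, -27, -4, 0, 0, 0, 0.35, -110, -37, -4, 0, 0, 0, 0.35, -132, -45, -4, 0, 0, 0, 0.35, -142, -48, -4, 0, 0, 0, 0.35, -142, -48, -4, 0, 0, 0, 0.35]
}}

```text
clock: 14.17
ee_pos: [0.5087, -0.2008, 0.1767]
orientation: [[1.0, -0.001, -0.0], [-0.001, -1.0, 0.0], [-0.0, -0.0, -1.0]]
wrist_force: [0.2, 0.0, 0.8]
width: 0.0553
```

Run:
```python
from h import *
t=manip.read_camera("top");w,s=wrist(); print(s['ee_pos'],s['clock'],s['width'],s['wrist_force'],s['orientation'][2])
save("w13",w["frame"])
plan(.512,-.202,.037,0)
```

```text
[ 0.51002816 -0.20126454  0.17669957] 14.2167 0.05555018343450561 [ 0.99746611 -0.22405712  0.07504365] [ 4.90588727e-04  1.81844355e-04 -9.99999863e-01]
[1.1, 0.5, 139.5] [0.0002, -0.0007, -0.001]
```

View pics/w13.png

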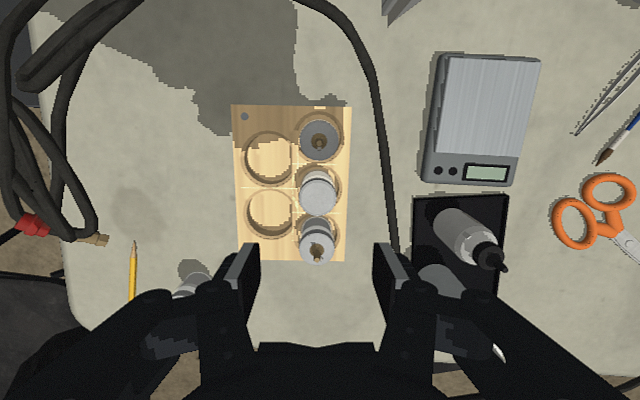

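Request:
{"fn": "apply_moves", "kwargs": {
  "rows": [1, -1, 30, 0, 0, 0, 0.35, 2, -1, 65, 0, 0, 0, 0.35, 2, -1, 95, 0, 0, 0, 0.35, 2, -1, 118, 0, 0, 0, 0.35, 2, -1, 130, 0, 0, 0, 0.35, 2, -1, 137, 0, 0, 0, 0.35, 2, -1, 139, 0, 0, 0, 0.35, 2, -1, 139, 0, 0, 0, 0.35]
}}

```text
clock: 14.93
ee_pos: [0.5131, -0.2006, 0.0372]
orientation: [[1.0, -0.001, -0.0], [-0.001, -1.0, 0.0], [-0.0, -0.0, -1.0]]
wrist_force: [0.8, -0.2, 0.8]
width: 0.0557
```

Run:
```python
from h import *
w,s=wrist(); print(s['ee_pos'],s['clock'],s['width'],s['wrist_force'],s['orientation'][2])
save("w14",w["frame"])
```

```text
[ 0.51306191 -0.20060148  0.0372083 ] 14.9333 0.05565960042215487 [ 0.75771672 -0.24907288  0.76576995] [-3.21468890e-05 -1.65660607e-05 -9.99999999e-01]
```

View pics/w14.png

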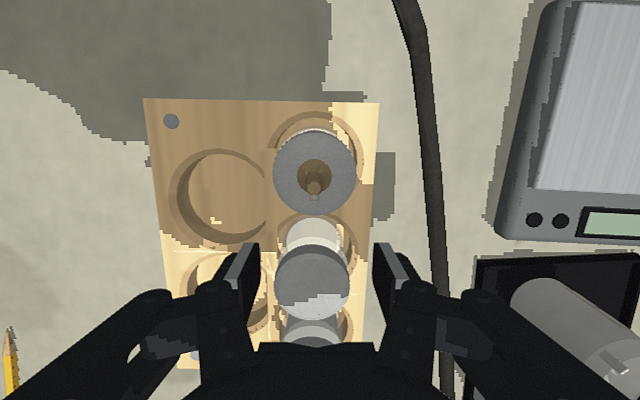

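Request:
{"fn": "apply_moves", "kwargs": {
  "rows": [0, 0, 0, 0, 0, 0, 0.6, 0, 0, 0, 0, 0, 0, 0.9, 0, 0, 0, 0, 0, 0, 0.9, 0, 0, 0, 0, 0, 0, 0.9, 0, 0, 0, 0, 0, 0, 0.9],
  "force": 35
}}

```text
clock: 15.4
ee_pos: [0.5132, -0.2007, 0.0384]
orientation: [[1.0, -0.001, 0.002], [-0.001, -1.0, -0.001], [0.002, 0.001, -1.0]]
wrist_force: [-0.5, -1.0, 5.7]
width: 0.0317
```

Run:
```python
from h import *
w,s=wrist(); print(s['ee_pos'],s['clock'],s['width'],s['wrist_force'],s['orientation'][2])
save("w15",w["frame"][100:,200:480])
```

```text
[ 0.51320259 -0.20067719  0.0384451 ] 15.4 0.03168888912758132 [-0.52032452 -0.97132984  5.74905069] [ 1.82109655e-03  6.69955438e-04 -9.99998117e-01]
```

View pics/w15.png

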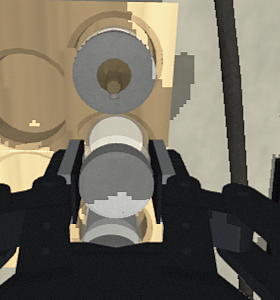

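Request:
{"fn": "apply_moves", "kwargs": {
  "rows": [0, 0, -3, 0, 0, 0, 0.9, 0, 0, -10, 0, 0, 0, 0.9, 0, 0, -25, 0, 0, 0, 0.9, 0, 0, -45, 0, 0, 0, 0.9, 0, 0, -70, 0, 0, 0, 0.9, 0, 0, -95, 0, 0, 0, 0.9, 0, 0, -105, 0, 0, 0, 0.9, 0, 0, -105, 0, 0, 0, 0.9]
}}

```text
clock: 16.12
ee_pos: [0.5138, -0.2009, 0.1451]
orientation: [[1.0, -0.001, 0.004], [-0.001, -1.0, -0.002], [0.004, 0.002, -1.0]]
wrist_force: [0.2, 0.4, -1.3]
width: 0.032
```

Run:
```python
from h import *
c=manip.read_camera("scene");w,s=wrist(); print(s['ee_pos'],s['clock'],s['width'],s['wrist_force'],s['orientation'][2])
save("s16",np.hstack([cv2.resize(c["frame"][110:310,220:420],(400,400)),w["frame"][:,150:550]]))
plan(.6,-.135,.145,90)
plan(.662,-.130,.145,90)
```

```text
[ 0.51308629 -0.20063978  0.14309191] 16.1667 0.03179011267284593 [ 0.25538058 -0.90858398 -1.42147283] [ 1.97339334e-03  7.61424427e-04 -9.99997763e-01]
[87.6, -65.4, -3.2] [-0.0001, 0.0001, -1.5718]
[149.6, -70.5, -3.2] [-0.0001, 0.0001, -1.5718]
```

View pics/s16.png

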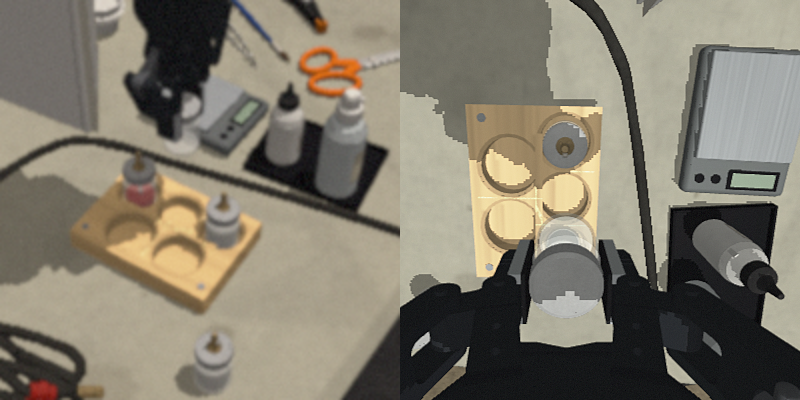

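Run:
```python
from h import *
t=manip.read_camera("top")
for z in (0,.262): print(ray(t,[(222,187),(10,162),(35,196),(150,85)],z).round(3).tolist())
s=manip.observe();print(s['q'])
save("t17",t["frame"])
# w1 screen foot
w=manip.read_camera("wrist"); s1=dict(ee_pos=[.4686,-.1221,.3587],orientation=[[1,0,-.001],[0,-1,0],[-.001,0,-1]])
for z in (0,.262): print(ray(w,[(383,108),(462,110)],z,s1).round(3).tolist())
```

```text
[[0.572, -0.049, 0.0], [0.623, 0.376, 0.0], [0.554, 0.321, 0.0], [0.784, 0.103, 0.0]]
[[0.521, -0.097, 0.262], [0.559, 0.217, 0.262], [0.508, 0.176, 0.262], [0.677, 0.015, 0.262]]
[-2.13596018e+01  2.01680348e+01 -5.61984155e+00  6.42957976e+01
 -4.71610879e-04  6.86989611e+01]
[[0.57, -0.046, 0.0], [0.691, -0.049, 0.0]]
[[0.516, -0.049, 0.262], [0.572, -0.051, 0.262]]
```

View pics/t17.png

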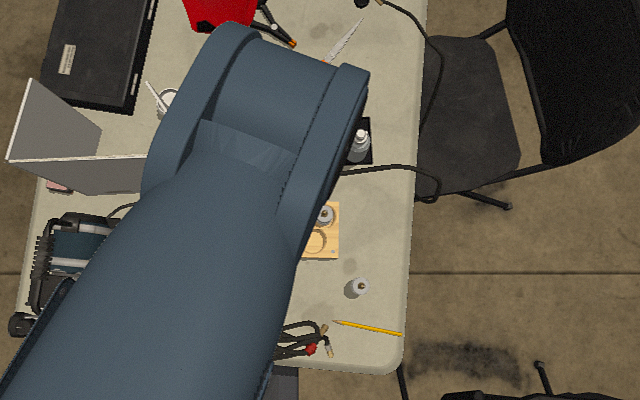

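Request:
{"fn": "apply_moves", "kwargs": {
  "rows": [5, -2, -3, 0, 0, -0.06, 0.9, 22, -8, -3, 0, 0, -0.18, 0.9, 42, -15, -3, 0, 0, -0.3, 0.9, 62, -22, -3, 0, 0, -0.42, 0.9, 80, -30, -3, 0, 0, -0.54, 0.9, 95, -38, -3, 0, 0, -0.66, 0.9, 105, -45, -3, 0, 0, -0.76, 0.9, 110, -50, -3, 0, 0, -0.82, 0.9]
}}

```text
clock: 16.98
ee_pos: [0.623, -0.1496, 0.1433]
orientation: [[0.678, 0.735, -0.002], [0.735, -0.678, 0.001], [-0.001, -0.002, -1.0]]
wrist_force: [0.4, 0.9, 0.1]
width: 0.0318
```

Run:
```python
from h import *
w,s=wrist(); print(s['ee_pos'],s['clock'],s['width'],s['wrist_force'],s['q'])
plan(.662,-.130,.145,90)
save("w18",w["frame"])
```

```text
[ 0.62298993 -0.14958488  0.14328235] 16.9833 0.031791450964948384 [0.41984252 0.94460201 0.05874673] [-1.35059319e+01  3.08713512e+01  1.11715847e+01  7.04356315e+01
  9.05372868e-03  2.91983119e+01]
[40.2, 15.8, -1.8] [-0.0025, -0.0001, -0.7425]
```

View pics/w18.png

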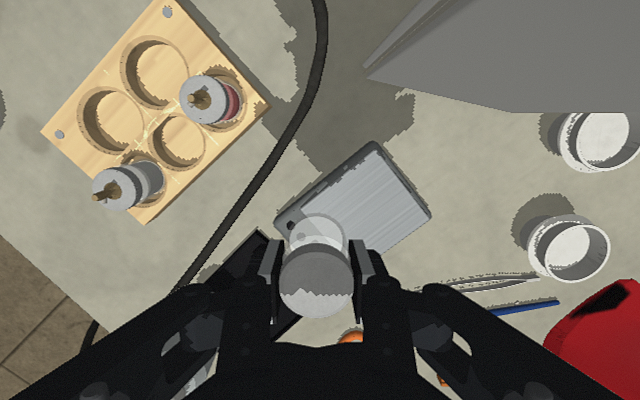

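Request:
{"fn": "apply_moves", "kwargs": {
  "rows": [8, 3, -2, 0, 0, -0.1, 0.9, 18, 7, -2, 0, 0, -0.22, 0.9, 28, 11, -2, 0, 0, -0.34, 0.9, 36, 14, -2, 0, 0, -0.46, 0.9, 40, 16, -2, 0, 0, -0.56, 0.9, 40, 16, -2, 0, 0, -0.66, 0.9, 40, 16, -2, 0, 0, -0.74, 0.9, 40, 16, -2, 0, 0, -0.74, 0.9]
}}

```text
clock: 17.7
ee_pos: [0.6608, -0.1323, 0.1459]
orientation: [[0.01, 1.0, -0.002], [1.0, -0.009, 0.0], [0.0, -0.002, -1.0]]
wrist_force: [-0.9, 0.0, -1.0]
width: 0.0318
```

Run:
```python
from h import *
w,s=wrist(); print(s['ee_pos'],s['clock'],s['width'],s['wrist_force'],s['q'],s['orientation'])
s1=dict(ee_pos=[.510,-.2013,.1767],orientation=[[1,-.001,0],[-.001,-1,0],[0,0,-1]])
p=ray(w,[(450,52),(541,62),(520,157),(435,152)],.025,s1); print(p.round(4).tolist(),p.mean(0))
plan(.662,-.1295,.06,90)
c=manip.read_camera("scene")
save("w19",np.vstack([w["frame"][:300,:],c["frame"][60:260]]) if 0 else w["frame"]);save("s19",cv2.resize(c["frame"][60:240,240:456],(720,600)))
```

```text
[ 0.66079352 -0.13232339  0.14594444] 17.7 0.031787392074589506 [-0.86773058  0.01032928 -1.04131342] [-1.13210074e+01  3.50588813e+01  1.85552125e+01  7.36150089e+01
 -5.81627497e-03 -1.07766886e+01] [[ 9.50020197e-03  9.99952769e-01 -2.05094081e-03]
 [ 9.99954831e-01 -9.49959175e-03  3.07072962e-04]
 [ 2.87575358e-04 -2.05376542e-03 -9.99997850e-01]]
[[0.6236, -0.0817, 0.025], [0.7023, -0.0897, 0.025], [0.699, -0.1707, 0.025], [0.6197, -0.166, 0.025]] [ 0.66115498 -0.12702393  0.025     ]
[2.8, 1.2, 86.2] [-0.0017, -0.0003, -0.0147]
```

View pics/w19.png

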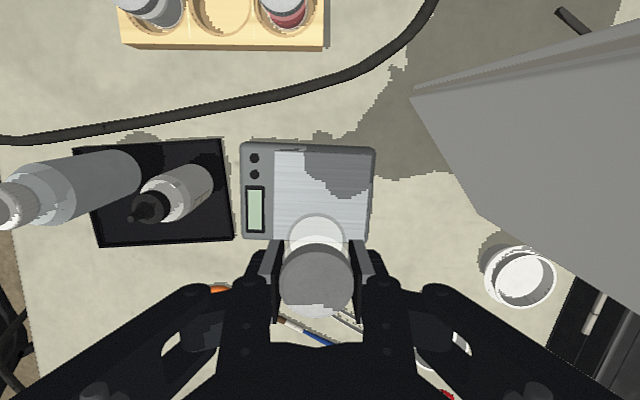

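View pics/s19.png

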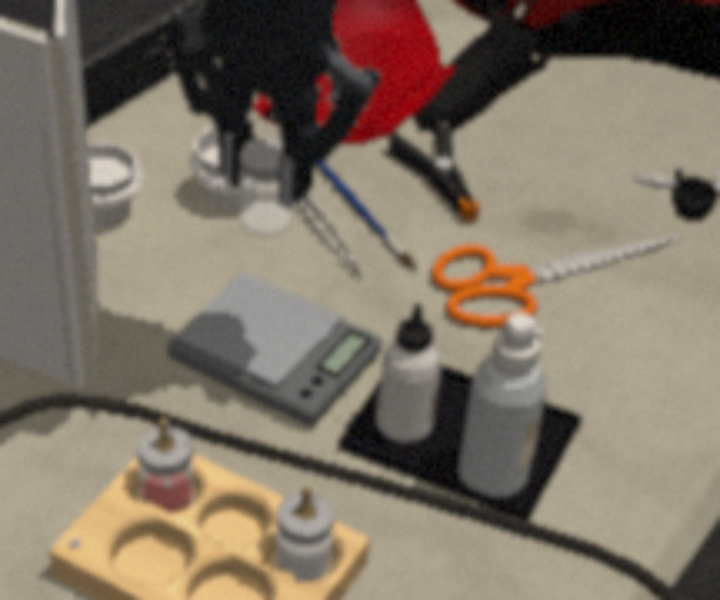

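Request:
{"fn": "apply_moves", "kwargs": {
  "rows": [3, 1, 10, 0, 0, -0.015, 0.9, 3, 1, 28, 0, 0, -0.015, 0.9, 3, 1, 48, 0, 0, -0.015, 0.9, 3, 1, 65, 0, 0, -0.015, 0.9, 3, 1, 76, 0, 0, -0.015, 0.9, 3, 1, 80, 0, 0, -0.015, 0.9, 3, 1, 80, 0, 0, -0.015, 0.9]
}}

```text
clock: 18.38
ee_pos: [0.6619, -0.129, 0.0662]
orientation: [[-0.003, 1.0, -0.002], [1.0, 0.003, 0.0], [0.0, -0.002, -1.0]]
wrist_force: [0.4, 0.4, -0.3]
width: 0.0316
```

Request:
{"fn": "apply_moves", "kwargs": {
  "rows": [0, 0, 2, 0, 0, 0, 0.9, 0, 0, 4, 0, 0, 0, 0.9, 0, 0, 5, 0, 0, 0, 0.9, 0, 0, 6, 0, 0, 0, 0.9, 0, 0, 6, 0, 0, 0, 0.9]
}}

```text
clock: 18.8
ee_pos: [0.6627, -0.1293, 0.0615]
orientation: [[-0.003, 1.0, 0.0], [1.0, 0.003, -0.0], [-0.0, 0.0, -1.0]]
wrist_force: [-0.0, -0.3, -0.3]
width: 0.0316
```

Run:
```python
from h import *
w,s=wrist(); print(s['ee_pos'],s['clock'],s['width'],s['wrist_force'])
save("w20",w["frame"])
```

```text
[ 0.6626871  -0.12926906  0.06149943] 18.8 0.031604384119738003 [-0.00962177 -0.28350444 -0.2839768 ]
```

View pics/w20.png

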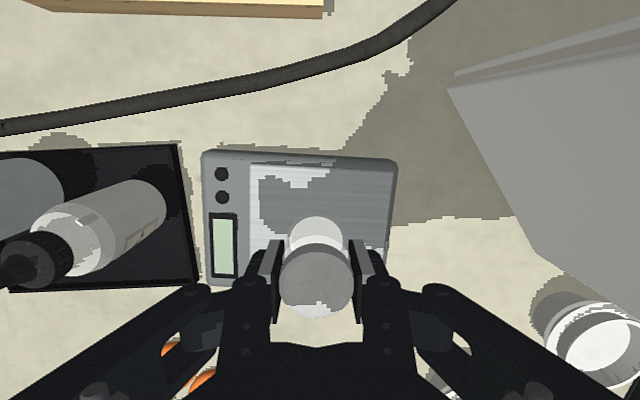

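Request:
{"fn": "apply_moves", "kwargs": {
  "rows": [0, 0, 1, 0, 0, 0, 0.9, 0, 0, 2, 0, 0, 0, 0.9, 0, 0, 3, 0, 0, 0, 0.9, 0, 0, 3, 0, 0, 0, 0.9]
}}

```text
clock: 19.18
ee_pos: [0.6624, -0.1292, 0.058]
orientation: [[-0.003, 1.0, -0.0], [1.0, 0.003, 0.0], [0.0, -0.0, -1.0]]
wrist_force: [-0.4, 0.7, -1.0]
width: 0.0318
```

Request:
{"fn": "apply_moves", "kwargs": {
  "rows": [0, 0, 1, 0, 0, 0, 0.9, 0, 0, 1, 0, 0, 0, 0.9, 0, 0, 2, 0, 0, 0, 0.9, 0, 0, 2, 0, 0, 0, 0.9]
}}

```text
clock: 19.52
ee_pos: [0.6629, -0.1293, 0.0575]
orientation: [[-0.003, 1.0, 0.001], [1.0, 0.003, -0.0], [-0.0, 0.001, -1.0]]
wrist_force: [-4.2, 1.3, 13.4]
width: 0.0318
```

Contact. Releasing.

Request:
{"fn": "apply_moves", "kwargs": {
  "rows": [0, 0, -1, 0, 0, 0, 0.8, 0, 0, -1, 0, 0, 0, 0.5, 0, 0, -1, 0, 0, 0, 0.35, 0, 0, -1, 0, 0, 0, 0.35, 0, 0, -1, 0, 0, 0, 0.35, 0, 0, -25, 0, 0, 0, 0.35, 0, 0, -55, 0, 0, 0, 0.35, 0, 0, -90, 0, 0, 0, 0.35]
}}

```text
clock: 20.18
ee_pos: [0.6615, -0.129, 0.1459]
orientation: [[-0.003, 1.0, -0.003], [1.0, 0.003, 0.001], [0.001, -0.003, -1.0]]
wrist_force: [0.5, 0.2, 0.5]
width: 0.0555
```

Run:
```python
from h import *
w,s=wrist(); print(s['ee_pos'],s['clock'],s['width'],s['wrist_force'],s['q'])
save("w21",w["frame"])
c=manip.read_camera("scene");save("s21",cv2.resize(c["frame"][60:240,240:456],(720,600)))
plan(.379,-.317,.145,0);plan(.379,-.317,.145,-30);plan(.5,-.24,.18,45)
```

```text
[ 0.66148276 -0.12899588  0.14585585] 20.1833 0.055542601554052363 [0.49515358 0.18478242 0.47360921] [-1.10345399e+01  3.51218166e+01  1.86495981e+01  7.37017889e+01
 -5.07229152e-04 -1.12204439e+01]
[-186.4, -286.7, 5.2] [0.0074, -0.005, 1.574]
[-186.4, -286.7, 5.2] [0.0064, -0.0073, 2.0976]
[-109.8, -165.1, -29.0] [0.0081, -0.0016, 0.7886]
```

View pics/w21.png

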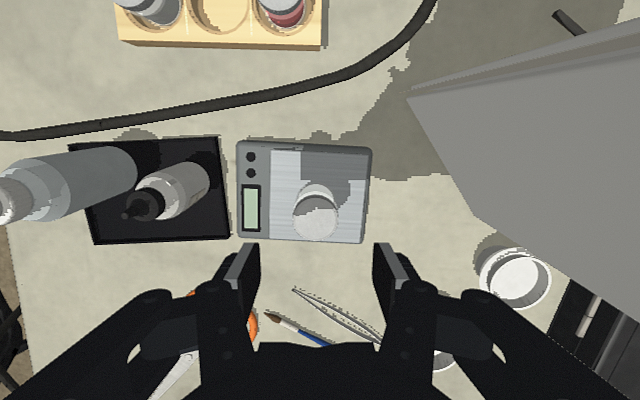

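View pics/s21.png

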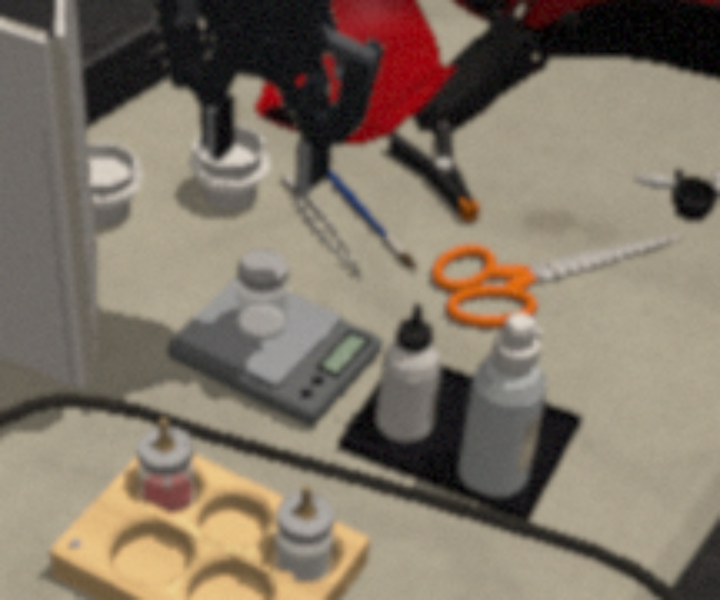

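Request:
{"fn": "apply_moves", "kwargs": {
  "rows": [-5, -15, -20, 0, 0, 0.06, 0.35, -22, -40, -30, 0, 0, 0.18, 0.35, -45, -70, -35, 0, 0, 0.3, 0.35, -65, -100, -35, 0, 0, 0.42, 0.35, -85, -130, -35, 0, 0, 0.54, 0.35, -105, -160, -35, 0, 0, 0.66, 0.35, -122, -190, -35, 0, 0, 0.78, 0.35, -138, -215, -35, 0, 0, 0.9, 0.35]
}}

```text
clock: 20.95
ee_pos: [0.4459, -0.2686, 0.1811]
orientation: [[0.785, 0.619, -0.0], [0.619, -0.785, -0.0], [-0.0, -0.0, -1.0]]
wrist_force: [-0.3, 0.3, 0.1]
width: 0.0554
```

Run:
```python
from h import *
w,s=wrist(); print(s['ee_pos'],s['clock'],s['width'],s['wrist_force'],s['q'])
plan(.379,-.317,.16,0)
```

```text
[ 0.44593644 -0.26858691  0.18108901] 20.95 0.05538561990591564 [-0.30143193  0.2916531   0.06318002] [-3.10543897e+01  1.56132388e+01 -6.00763280e+00  6.83847216e+01
 -1.03380634e-02  2.06892080e+01]
[-78.8, -2.2, 21.4] [0.0004, 0.0019, 0.6561]
```

Request:
{"fn": "apply_moves", "kwargs": {
  "rows": [-20, -1, 8, 0, 0, 0.12, 0.35, -45, -2, 16, 0, 0, 0.24, 0.35, -65, -2, 20, 0, 0, 0.36, 0.35, -76, -2, 20, 0, 0, 0.48, 0.35, -79, -2, 20, 0, 0, 0.6, 0.35, -79, -2, 20, 0, 0, 0.656, 0.35, -79, -2, 20, 0, 0, 0.656, 0.35]
}}

```text
clock: 21.58
ee_pos: [0.3848, -0.3158, 0.1611]
orientation: [[1.0, 0.015, -0.0], [0.015, -1.0, 0.0], [-0.0, -0.0, -1.0]]
wrist_force: [-1.0, -0.6, 0.7]
width: 0.0551
```

Run:
```python
from h import *
t=manip.read_camera("top");w,s=wrist(); print(s['ee_pos'],s['clock'],s['width'],s['wrist_force'],s['orientation'])
save("w22",w["frame"])
```

```text
[ 0.38493826 -0.31570245  0.16111678] 21.6333 0.055548881635431466 [0.51999219 0.26559213 0.33760028] [[ 9.99818012e-01  1.90772326e-02 -5.01990470e-05]
 [ 1.90772362e-02 -9.99818010e-01  7.15838490e-05]
 [-4.88242896e-05 -7.25284807e-05 -9.99999996e-01]]
```

View pics/w22.png

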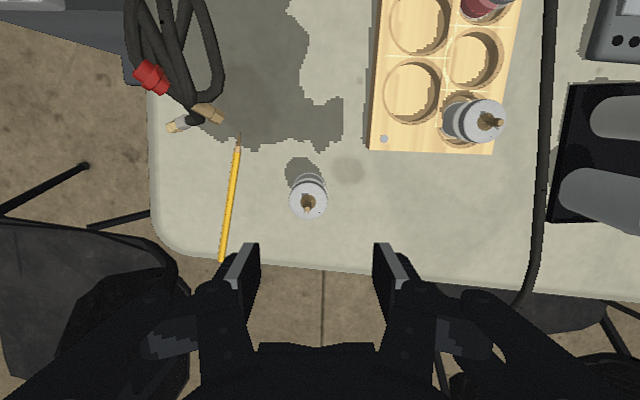

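Run:
```python
from h import *
w,s=wrist(); print(s['ee_pos'])
print(ray(w,(308,198),.052,s),ray(w,(307.5,206),.072,s))
plan(.379,-.317,.034,0)
```

```text
[ 0.38505968 -0.31560638  0.16115121]
[[ 0.37775297 -0.31307451  0.052     ]] [[ 0.37788097 -0.31380954  0.072     ]]
[-6.1, 1.3, 127.2] [-0.0001, 0.0001, 0.0208]
```

Request:
{"fn": "apply_moves", "kwargs": {
  "rows": [-6, 0, 20, 0, 0, 0.02, 0.35, -7, 0, 50, 0, 0, 0.02, 0.35, -7, 0, 80, 0, 0, 0.02, 0.35, -7, 0, 105, 0, 0, 0.02, 0.35, -7, 0, 120, 0, 0, 0.02, 0.35, -7, 0, 127, 0, 0, 0.02, 0.35, -7, 0, 127, 0, 0, 0.02, 0.35]
}}

```text
clock: 22.32
ee_pos: [0.3775, -0.3151, 0.0331]
orientation: [[1.0, -0.0, -0.002], [-0.0, -1.0, 0.001], [-0.002, -0.001, -1.0]]
wrist_force: [-0.6, -0.4, 0.3]
width: 0.055
```

Run:
```python
from h import *
w,s=wrist(); print(s['ee_pos'],s['clock'],s['wrist_force'])
save("w23",w["frame"])
```

```text
[ 0.37747132 -0.31506326  0.03310841] 22.3167 [-0.60008207 -0.39128654  0.26429709]
```

View pics/w23.png

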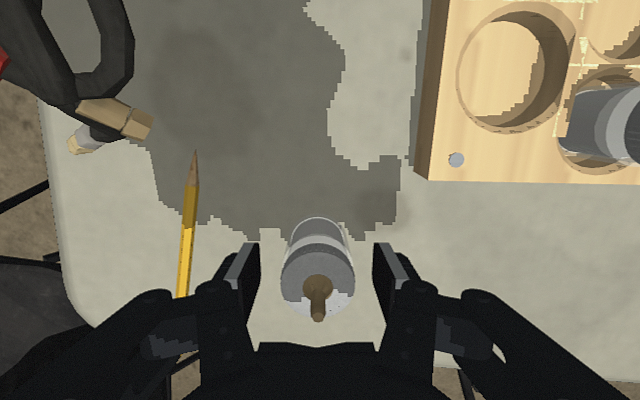

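Request:
{"fn": "apply_moves", "kwargs": {
  "rows": [0, 0, 0, 0, 0, 0, 0.6, 0, 0, 0, 0, 0, 0, 0.9, 0, 0, 0, 0, 0, 0, 0.9, 0, 0, 0, 0, 0, 0, 0.9, 0, 0, 0, 0, 0, 0, 0.9],
  "force": 35
}}

```text
clock: 22.78
ee_pos: [0.3787, -0.3164, 0.0357]
orientation: [[1.0, -0.002, 0.002], [-0.002, -1.0, -0.001], [0.002, 0.001, -1.0]]
wrist_force: [-0.6, 0.5, 6.7]
width: 0.0318
```

Run:
```python
from h import *
w,s=wrist(); print(s['ee_pos'],s['clock'],s['width'],s['wrist_force'])
save("w24",w["frame"][180:,200:440].repeat(2,0).repeat(2,1))
print(ray(w,(318,270),.052,s))
```

```text
[ 0.37873472 -0.316414    0.03565441] 22.7833 0.031843728033234035 [-0.57465422  0.46560692  6.68545385]
[[ 0.37883264 -0.31055899  0.052     ]]
```

View pics/w24.png

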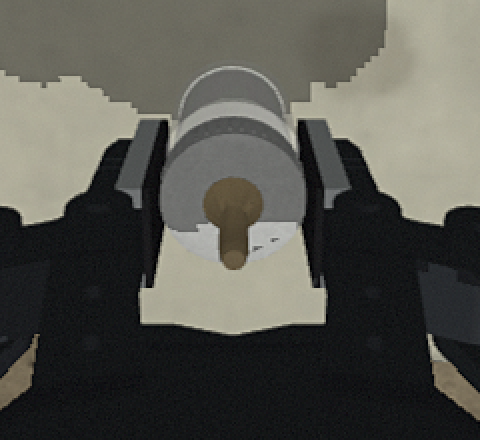

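Request:
{"fn": "apply_moves", "kwargs": {
  "rows": [0, 0, -5, 0, 0, 0, 0.9, 0, 0, -20, 0, 0, 0, 0.9, 0, 0, -45, 0, 0, 0, 0.9, 0, 0, -75, 0, 0, 0, 0.9, 0, 0, -100, 0, 0, 0, 0.9, 0, 0, -115, 0, 0, 0, 0.9, 10, -8, -115, 0, 0, 0, 0.9, 30, -25, -115, 0, 0, 0, 0.9]
}}

```text
clock: 23.5
ee_pos: [0.408, -0.2923, 0.1516]
orientation: [[1.0, -0.004, 0.002], [-0.004, -1.0, -0.002], [0.002, 0.002, -1.0]]
wrist_force: [1.2, -0.3, -1.5]
width: 0.0316
```

Run:
```python
from h import *
s=manip.observe(); print(s['ee_pos'],s['clock'],s['width'],s['wrist_force'])
plan(.5115,-.2035,.148,0)
```

```text
[ 0.40802211 -0.29228321  0.15158144] 23.5 0.031620929835246926 [ 1.23527991 -0.33124813 -1.53109129]
[103.1, -89.3, 3.6] [0.0024, -0.0024, -0.0044]
```

Request:
{"fn": "apply_moves", "kwargs": {
  "rows": [20, -17, 2, 0, 0, 0, 0.9, 42, -36, 2, 0, 0, -0.004, 0.9, 64, -55, 2, 0, 0, -0.004, 0.9, 84, -72, 2, 0, 0, -0.004, 0.9, 97, -84, 2, 0, 0, -0.004, 0.9, 102, -88, 2, 0, 0, -0.004, 0.9, 102, -88, 2, 0, 0, -0.004, 0.9]
}}

```text
clock: 24.08
ee_pos: [0.5112, -0.2023, 0.1479]
orientation: [[1.0, 0.004, 0.001], [0.004, -1.0, -0.0], [0.001, 0.0, -1.0]]
wrist_force: [-0.5, -0.7, -0.7]
width: 0.0322
```

Request:
{"fn": "apply_moves", "kwargs": {
  "rows": [0, 0, 10, 0, 0, 0, 0.9, 0, 0, 25, 0, 0, 0, 0.9, 0, 0, 42, 0, 0, 0, 0.9, 0, 0, 55, 0, 0, 0, 0.9, 0, 0, 60, 0, 0, 0, 0.9, 0, 0, 60, 0, 0, 0, 0.9, 0, 0, 60, 0, 0, 0, 0.9]
}}

```text
clock: 24.67
ee_pos: [0.5098, -0.2036, 0.0876]
orientation: [[1.0, 0.001, -0.0], [0.001, -1.0, -0.0], [-0.0, 0.0, -1.0]]
wrist_force: [0.6, 0.1, -1.6]
width: 0.0315
```

Run:
```python
from h import *
w,s=wrist(); print(s['ee_pos'],s['clock'],s['width'],s['wrist_force'])
save("w25",w["frame"][60:,150:490].repeat(2,0)[:600].repeat(2,1))
c=manip.read_camera("scene");save("s25",cv2.resize(c["frame"][150:300,230:410],(720,600)))
```

```text
[ 0.50980106 -0.2035769   0.08758117] 24.6667 0.031527545832397634 [ 0.55291784  0.13404967 -1.61220523]
```

View pics/w25.png

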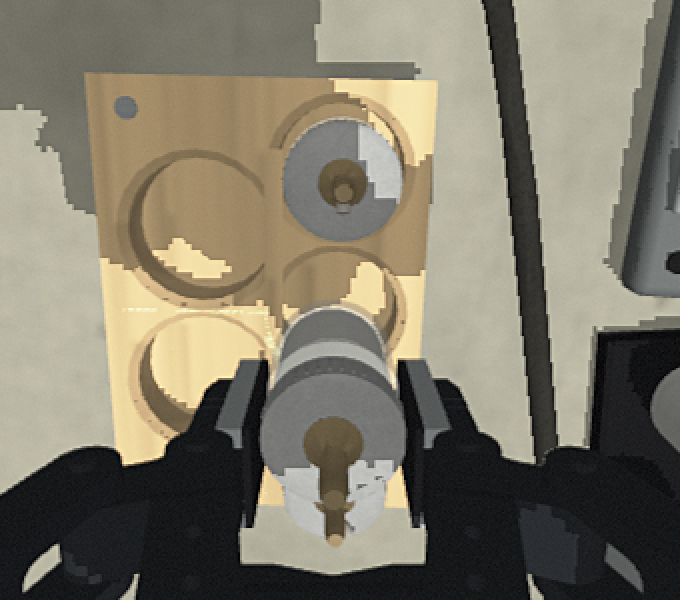

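View pics/s25.png

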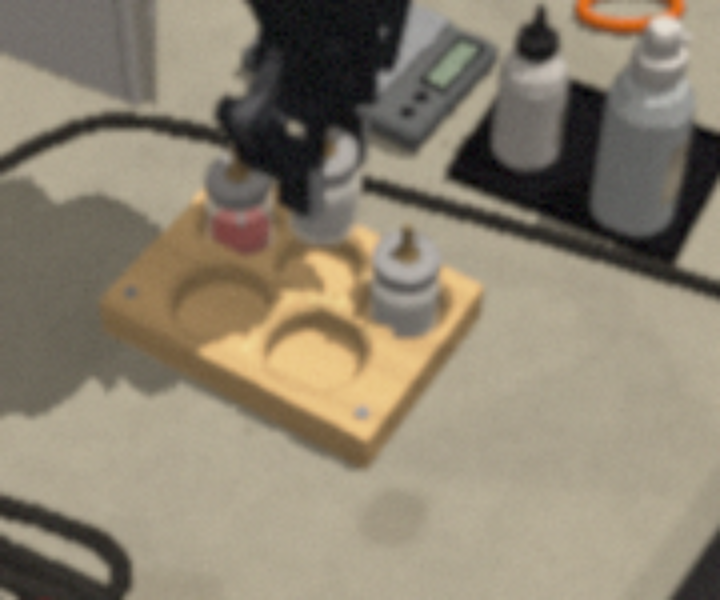

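Run:
```python
from h import *
w,s=wrist(); print(s['ee_pos'])
P=lambda u,v:(150+u/2-.25,60+v/2-.25)
print("jar foot edge",ray(w,P(332,306),.055,s)); print("jar sides",ray(w,[P(279,345),P(386,345)],.055,s))
print("well edge",ray(w,P(340,245),.024,s)); print("Lwell top/left/right",ray(w,[P(343,93),P(271,165),P(416,170)],.024,s))
print("Rear corner BL",ray(w,P(439,81),.024,s),"FL",ray(w,P(84,72),.024,s))
fw=ray(w,[P(118,230),P(195,150)],.024,s); print(fw)
```

```text
[ 0.51047907 -0.2035302   0.08815375]
jar foot edge [[ 0.50963679 -0.18855752  0.055     ]]
jar sides [[ 0.49428241 -0.20045489  0.055     ]
 [ 0.52529701 -0.20044746  0.055     ]]
well edge [[ 0.51227194 -0.17771895  0.024     ]]
Lwell top/left/right [[ 0.51299627 -0.13003282  0.024     ]
 [ 0.49032919 -0.15183623  0.024     ]
 [ 0.53628362 -0.15337307  0.024     ]]
Rear corner BL [[ 0.54228032 -0.12650874  0.024     ]] FL [[ 0.4342595  -0.12399004  0.024     ]]
[[ 0.43994001 -0.17275491  0.024     ]
 [ 0.46656722 -0.14719904  0.024     ]]
```

Request:
{"fn": "apply_moves", "kwargs": {
  "rows": [2, -3, 5, 0, 0, 0, 0.9, 2, -3, 14, 0, 0, 0, 0.9, 2, -3, 22, 0, 0, 0, 0.9, 2, -3, 28, 0, 0, 0, 0.9, 2, -3, 32, 0, 0, 0, 0.9, 2, -3, 35, 0, 0, 0, 0.9, 2, -3, 35, 0, 0, 0, 0.9]
}}

```text
clock: 25.4
ee_pos: [0.5119, -0.1999, 0.0516]
orientation: [[1.0, 0.002, -0.001], [0.002, -1.0, 0.0], [-0.001, -0.0, -1.0]]
wrist_force: [-0.9, 0.5, -1.4]
width: 0.0318
```

Request:
{"fn": "apply_moves", "kwargs": {
  "rows": [0, 0, 3, 0, 0, 0, 0.9, 0, 0, 5, 0, 0, 0, 0.9, 0, 0, 7, 0, 0, 0, 0.9, 0, 0, 9, 0, 0, 0, 0.9, 0, 0, 10, 0, 0, 0, 0.9, 0, 0, 10, 0, 0, 0, 0.9]
}}

```text
clock: 25.9
ee_pos: [0.5121, -0.2, 0.0421]
orientation: [[1.0, 0.002, -0.0], [0.002, -1.0, 0.0], [-0.0, -0.0, -1.0]]
wrist_force: [0.2, 0.1, -0.7]
width: 0.032
```

Request:
{"fn": "apply_moves", "kwargs": {
  "rows": [0, 0, 1, 0, 0, 0, 0.9, 0, 0, 2, 0, 0, 0, 0.9, 0, 0, 2, 0, 0, 0, 0.9, 0, 0, 3, 0, 0, 0, 0.9, 0, 0, 3, 0, 0, 0, 0.9]
}}

```text
clock: 26.32
ee_pos: [0.5126, -0.2002, 0.0414]
orientation: [[1.0, 0.002, 0.002], [0.002, -1.0, -0.001], [0.002, 0.001, -1.0]]
wrist_force: [-12.6, 4.8, 35.5]
width: 0.0315
```

Bottomed out at 41.4 mm, as expected. Releasing.

Request:
{"fn": "apply_moves", "kwargs": {
  "rows": [0, 0, -2, 0, 0, 0, 0.9, 0, 0, -2, 0, 0, 0, 0.6, 0, 0, -2, 0, 0, 0, 0.4, 0, 0, -2, 0, 0, 0, 0.35, 0, 0, -2, 0, 0, 0, 0.35, 0, 0, -30, 0, 0, 0, 0.35, 0, 0, -65, 0, 0, 0, 0.35, 0, 0, -105, 0, 0, 0, 0.35]
}}

```text
clock: 26.98
ee_pos: [0.511, -0.1996, 0.1442]
orientation: [[1.0, 0.002, -0.003], [0.002, -1.0, 0.001], [-0.003, -0.001, -1.0]]
wrist_force: [1.0, -0.7, -0.6]
width: 0.0554
```

Request:
{"fn": "apply_moves", "kwargs": {
  "rows": [0, 0, -35, 0, 0, 0, 0.35, 0, 0, -35, 0, 0, 0, 0.35, 0, 0, -35, 0, 0, 0, 0.35]
}}

```text
clock: 27.23
ee_pos: [0.5134, -0.2005, 0.1811]
orientation: [[1.0, 0.002, 0.003], [0.002, -1.0, -0.001], [0.003, 0.001, -1.0]]
wrist_force: [-0.8, -0.0, -1.0]
width: 0.0553
```

Run:
```python
from h import *
w,s=wrist(); print(s['ee_pos'],s['clock'],s['width'],s['wrist_force'])
save("w26",w["frame"])
c=manip.read_camera("scene");save("s26",cv2.resize(c["frame"][100:300,230:470],(720,600)))
plan(.653,-.2465,.19,0)
```

```text
[ 0.51336858 -0.2005028   0.18114189] 27.2333 0.05525091132788153 [-0.76296079 -0.0216843  -1.00502506]
[141.0, 46.9, -11.6] [-0.0003, 0.0009, 0.002]
```

View pics/w26.png

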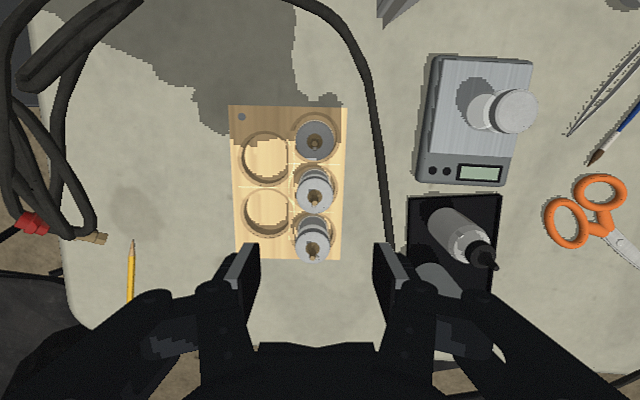

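View pics/s26.png

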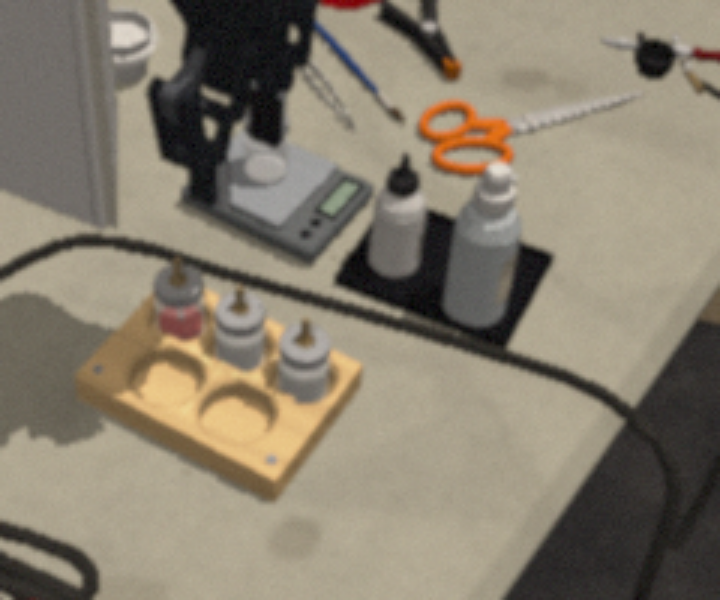

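Request:
{"fn": "apply_moves", "kwargs": {
  "rows": [20, 7, -5, 0, 0, 0, 0.35, 50, 18, -5, 0, 0, 0, 0.35, 80, 29, -5, 0, 0, 0, 0.35, 110, 40, -5, 0, 0, 0, 0.35, 130, 46, -5, 0, 0, 0.002, 0.35, 139, 49, -5, 0, 0, 0.002, 0.35, 140, 49, -5, 0, 0, 0.002, 0.35, 140, 49, -5, 0, 0, 0.002, 0.35]
}}

```text
clock: 28.0
ee_pos: [0.6519, -0.2485, 0.1823]
orientation: [[1.0, 0.0, -0.003], [0.0, -1.0, 0.001], [-0.003, -0.001, -1.0]]
wrist_force: [-0.4, 0.3, -0.1]
width: 0.0558
```

Run:
```python
from h import *
w,s=wrist(); print(s['ee_pos'],s['clock'],s['width'],s['wrist_force'])
save("w27",w["frame"])
plan(.6528,-.2495,.07,0)
```

```text
[ 0.65190685 -0.24851813  0.18229379] 28.0 0.05575476921489318 [-0.42696004  0.3145489  -0.1373955 ]
[1.4, 1.1, 113.0] [-0.0007, 0.002, 0.0001]
```

View pics/w27.png

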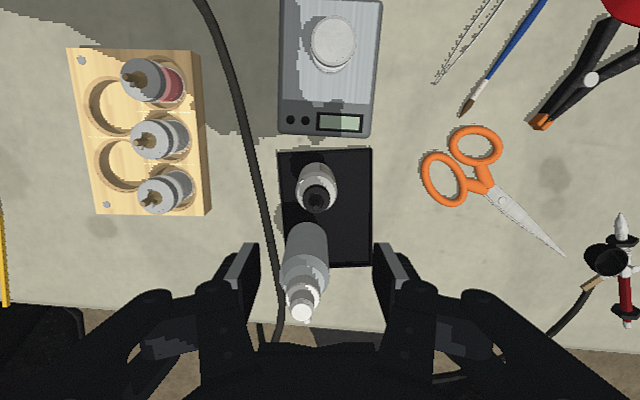

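Request:
{"fn": "apply_moves", "kwargs": {
  "rows": [1, 1, 20, 0, 0, 0, 0.35, 1, 1, 50, 0, 0, 0, 0.35, 1, 1, 80, 0, 0, 0, 0.35, 1, 1, 100, 0, 0, 0, 0.35, 1, 1, 109, 0, 0, 0, 0.35, 1, 1, 111, 0, 0, 0, 0.35, 1, 1, 111, 0, 0, 0, 0.35]
}}

```text
clock: 28.63
ee_pos: [0.653, -0.2497, 0.074]
orientation: [[1.0, -0.0, 0.0], [-0.0, -1.0, -0.0], [0.0, 0.0, -1.0]]
wrist_force: [-0.1, 0.7, 0.6]
width: 0.0551
```

Request:
{"fn": "apply_moves", "kwargs": {
  "rows": [0, 0, 0, 0, 0, 0, 0.6, 0, 0, 0, 0, 0, 0, 0.9, 0, 0, 0, 0, 0, 0, 0.9, 0, 0, 0, 0, 0, 0, 0.9, 0, 0, 0, 0, 0, 0, 0.9],
  "force": 35
}}

```text
clock: 29.05
ee_pos: [0.6542, -0.2502, 0.0754]
orientation: [[1.0, -0.0, 0.003], [-0.0, -1.0, -0.001], [0.003, 0.001, -1.0]]
wrist_force: [-1.6, -0.6, 7.0]
width: 0.0342
```

Run:
```python
from h import *
w,s=wrist(); print(s['ee_pos'],s['clock'],s['width'],s['wrist_force'])
save("w28",w["frame"])
```

```text
[ 0.65419551 -0.25018147  0.07536675] 29.05 0.03420217132941765 [-1.64935648 -0.632314    6.957926  ]
```

View pics/w28.png

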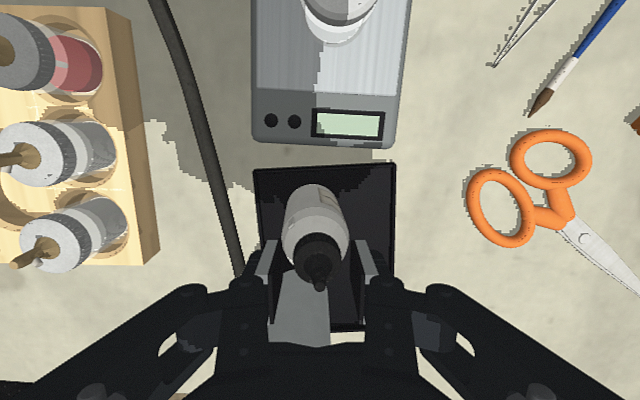

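Request:
{"fn": "apply_moves", "kwargs": {
  "rows": [0, 0, 0, 0, 0, 0, 0.6, 0, 0, 0, 0, 0, 0, 0.4, 0, 0, 2, 0, 0, 0, 0.4, 0, 0, 5, 0, 0, 0, 0.4, 0, 0, 5, 0, 0, 0, 0.9, 0, 0, 5, 0, 0, 0, 0.9, 0, 0, 5, 0, 0, 0, 0.9, 0, 0, 5, 0, 0, 0, 0.9],
  "force": 40
}}

```text
clock: 29.77
ee_pos: [0.6533, -0.2497, 0.0683]
orientation: [[1.0, 0.0, -0.0], [0.0, -1.0, 0.0], [-0.0, -0.0, -1.0]]
wrist_force: [-0.3, 0.1, -0.5]
width: 0.0346
```

Request:
{"fn": "apply_moves", "kwargs": {
  "rows": [0, 0, 0, 0, 0, 0, 0.9, 0, 0, -10, 0, 0, 0, 0.9, 0, 0, -30, 0, 0, 0, 0.9, 0, 0, -60, 0, 0, 0, 0.9, 0, 0, -90, 0, 0, 0, 0.9, 0, 0, -110, 0, 0, 0, 0.9, 0, 0, -118, 0, 0, 0, 0.9, 0, 0, -118, 0, 0, 0, 0.9]
}}

```text
clock: 30.43
ee_pos: [0.6543, -0.2501, 0.1889]
orientation: [[1.0, -0.0, 0.004], [-0.0, -1.0, -0.001], [0.004, 0.001, -1.0]]
wrist_force: [1.2, 0.0, -1.3]
width: 0.0344
```

Run:
```python
from h import *
w,s=wrist(); print(s['ee_pos'],s['clock'],s['width'],s['wrist_force'])
save("w29",w["frame"])
plan(.4665,-.178,.185,0)
```

```text
[ 0.65427536 -0.25012004  0.1888744 ] 30.4333 0.034433856869496744 [ 1.1807163   0.03824072 -1.33799257]
[-187.2, -71.9, 1.5] [0.0004, -0.0011, -0.0]
```

View pics/w29.png

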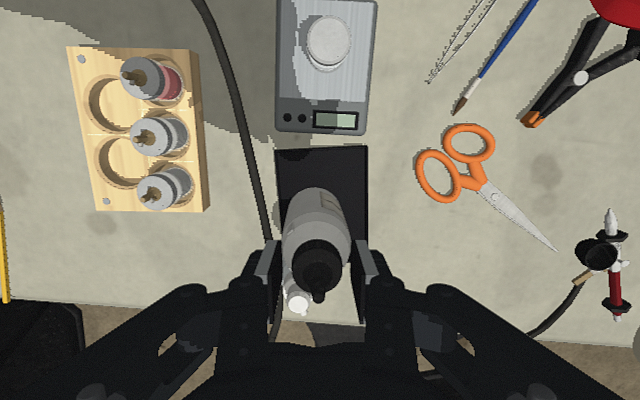

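Request:
{"fn": "apply_moves", "kwargs": {
  "rows": [-15, -6, 0, 0, 0, 0, 0.9, -42, -16, 0, 0, 0, 0, 0.9, -75, -29, 0, 0, 0, 0, 0.9, -108, -41, 0, 0, 0, 0, 0.9, -140, -54, 0, 0, 0, 0, 0.9, -168, -65, 0, 0, 0, 0, 0.9, -183, -70, 0, 0, 0, 0, 0.9, -187, -72, 0, 0, 0, 0, 0.9]
}}

```text
clock: 31.15
ee_pos: [0.4632, -0.1767, 0.1851]
orientation: [[1.0, -0.0, -0.003], [-0.0, -1.0, 0.001], [-0.003, -0.001, -1.0]]
wrist_force: [0.4, -1.0, -0.6]
width: 0.0345
```

Request:
{"fn": "apply_moves", "kwargs": {
  "rows": [0, 0, 0, 0, 0, 0, 0.9, 0, 0, 15, 0, 0, 0, 0.9, 0, 0, 35, 0, 0, 0, 0.9, 0, 0, 55, 0, 0, 0, 0.9, 0, 0, 68, 0, 0, 0, 0.9, 0, 0, 73, 0, 0, 0, 0.9, 0, 0, 73, 0, 0, 0, 0.9]
}}

```text
clock: 31.73
ee_pos: [0.4663, -0.1777, 0.1117]
orientation: [[1.0, 0.0, -0.002], [0.0, -1.0, 0.001], [-0.002, -0.001, -1.0]]
wrist_force: [-0.6, 0.3, -0.2]
width: 0.034
```

Run:
```python
from h import *
w,s=wrist(); print(s['ee_pos'],s['clock'],s['width'],s['wrist_force'])
save("w30",w["frame"][60:,150:490].repeat(2,0)[:600].repeat(2,1))
c=manip.read_camera("scene");save("s30",cv2.resize(c["frame"][150:300,230:410],(720,600)))
```

```text
[ 0.46625961 -0.17768687  0.1116797 ] 31.7333 0.03403393833243811 [-0.56858624  0.28692623 -0.23151607]
```

View pics/w30.png

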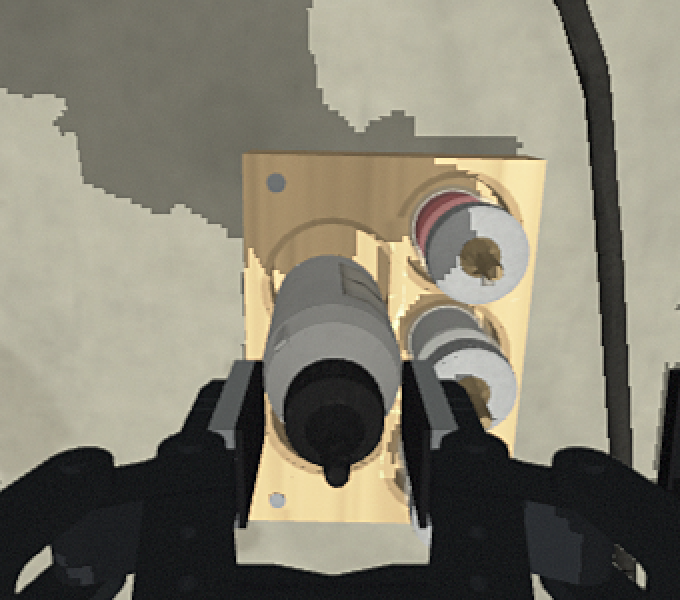

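View pics/s30.png

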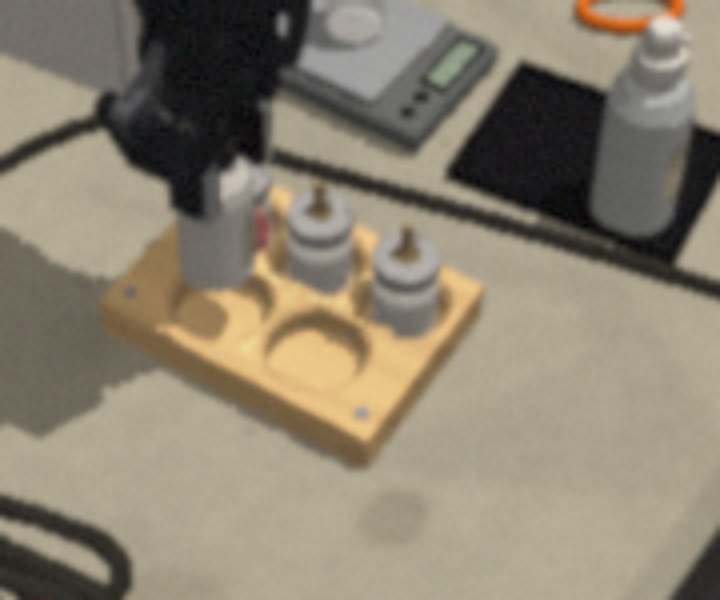

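Run:
```python
from h import *
w,s=wrist(); P=lambda u,v:(150+u/2-.25,60+v/2-.25)
print("foot",ray(w,P(331,255),.0445,s)-[0,.018,0]); print("well",ray(w,P(332,217),.024,s)-[0,.027,0], ray(w,[P(264,290)],.024,s)+[.027,0,0])
print(ray(w,[P(243,154),P(546,159)],.024,s))
```

```text
foot [[ 0.46572646 -0.17467409  0.0445    ]]
well [[ 0.46606136 -0.17431625  0.024     ]] [[ 0.46732852 -0.17515517  0.024     ]]
[[ 0.43445239 -0.12467989  0.024     ]
 [ 0.54231405 -0.12652121  0.024     ]]
```

Aligned within 1 mm. Now I'll lower it.

Request:
{"fn": "apply_moves", "kwargs": {
  "rows": [1, 0, 6, 0, 0, 0, 0.9, 1, 0, 14, 0, 0, 0, 0.9, 1, 0, 22, 0, 0, 0, 0.9, 1, 0, 29, 0, 0, 0, 0.9, 1, 0, 33, 0, 0, 0, 0.9, 1, 0, 35, 0, 0, 0, 0.9, 1, 0, 35, 0, 0, 0, 0.9]
}}

```text
clock: 32.47
ee_pos: [0.467, -0.1776, 0.0778]
orientation: [[1.0, -0.0, -0.001], [-0.0, -1.0, 0.0], [-0.001, -0.0, -1.0]]
wrist_force: [-0.7, -0.1, -0.9]
width: 0.034
```

Request:
{"fn": "apply_moves", "kwargs": {
  "rows": [0, 0, 1, 0, 0, 0, 0.9, 0, 0, 2, 0, 0, 0, 0.9, 0, 0, 3, 0, 0, 0, 0.9, 0, 0, 4, 0, 0, 0, 0.9, 0, 0, 4, 0, 0, 0, 0.9]
}}

```text
clock: 32.88
ee_pos: [0.4673, -0.1778, 0.0742]
orientation: [[1.0, -0.0, 0.0], [-0.0, -1.0, 0.0], [0.0, -0.0, -1.0]]
wrist_force: [-0.0, 0.7, -0.8]
width: 0.0342
```

Request:
{"fn": "apply_moves", "kwargs": {
  "rows": [0, 0, 1, 0, 0, 0, 0.9, 0, 0, 2, 0, 0, 0, 0.9, 0, 0, 2, 0, 0, 0, 0.9, 0, 0, 2, 0, 0, 0, 0.9]
}}

```text
clock: 33.22
ee_pos: [0.4673, -0.1777, 0.0722]
orientation: [[1.0, 0.0, -0.0], [0.0, -1.0, 0.0], [-0.0, -0.0, -1.0]]
wrist_force: [1.0, 0.3, -1.2]
width: 0.0341
```

Request:
{"fn": "apply_moves", "kwargs": {
  "rows": [0, 0, 1, 0, 0, 0, 0.9, 0, 0, 2, 0, 0, 0, 0.9, 0, 0, 2, 0, 0, 0, 0.9, 0, 0, 2, 0, 0, 0, 0.9]
}}

```text
clock: 33.55
ee_pos: [0.4676, -0.178, 0.0713]
orientation: [[1.0, -0.0, 0.001], [-0.0, -1.0, -0.001], [0.001, 0.001, -1.0]]
wrist_force: [-6.6, 0.0, 20.3]
width: 0.0343
```

Request:
{"fn": "apply_moves", "kwargs": {
  "rows": [0, 0, -1, 0, 0, 0, 0.8, 0, 0, -1, 0, 0, 0, 0.6, 0, 0, -1, 0, 0, 0, 0.4, 0, 0, -1, 0, 0, 0, 0.4, 0, 0, -1, 0, 0, 0, 0.4, 0, 0, -30, 0, 0, 0, 0.4, 0, 0, -65, 0, 0, 0, 0.4, 0, 0, -105, 0, 0, 0, 0.35]
}}

```text
clock: 34.22
ee_pos: [0.4662, -0.1773, 0.1754]
orientation: [[1.0, -0.0, -0.003], [-0.0, -1.0, 0.001], [-0.003, -0.001, -1.0]]
wrist_force: [1.2, -0.3, 0.5]
width: 0.0558
```

Run:
```python
from h import *
w,s=wrist(); print(s['ee_pos'],s['clock'],s['width'],s['wrist_force'])
c=manip.read_camera("scene");save("s31",cv2.resize(c["frame"][150:300,230:410],(720,600)))
plan(.6445,-.3136,.2,0)
```

```text
[ 0.46620531 -0.17731788  0.17543931] 34.2167 0.05581550285048563 [ 1.18643552 -0.34144982  0.48084598]
[174.8, 135.0, -17.5] [0.0028, -0.0074, 0.0]
```

View pics/s31.png

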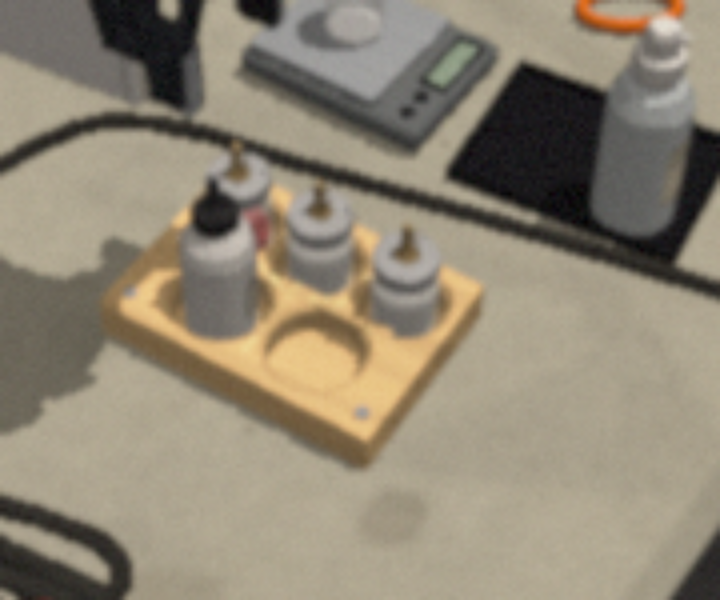

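Paint bottle is back in its well. Next is the spray bottle.

Request:
{"fn": "apply_moves", "kwargs": {
  "rows": [15, 12, -20, 0, 0, 0, 0.2, 45, 35, -25, 0, 0, 0, 0.2, 76, 59, -25, 0, 0, 0, 0.2, 107, 83, -25, 0, 0, 0, 0.2, 138, 107, -25, 0, 0, 0, 0.2, 160, 124, -25, 0, 0, 0, 0.2, 173, 134, -25, 0, 0, 0, 0.2, 176, 136, -25, 0, 0, 0, 0.2]
}}

```text
clock: 34.98
ee_pos: [0.6445, -0.3152, 0.1979]
orientation: [[1.0, -0.001, -0.002], [-0.001, -1.0, 0.001], [-0.002, -0.001, -1.0]]
wrist_force: [0.1, 0.3, -0.3]
width: 0.0683
```

Run:
```python
from h import *
w,s=wrist(); print(s['ee_pos'],s['clock'],s['width'],s['wrist_force'])
save("w32",w["frame"])
plan(.6445,-.3136,.083,0)
```

```text
[ 0.64453133 -0.31522602  0.19794269] 34.9833 0.06831228787939123 [ 0.09256159  0.33539931 -0.31859704]
[0.5, -1.0, 115.3] [-0.0007, 0.0015, -0.0006]
```

View pics/w32.png

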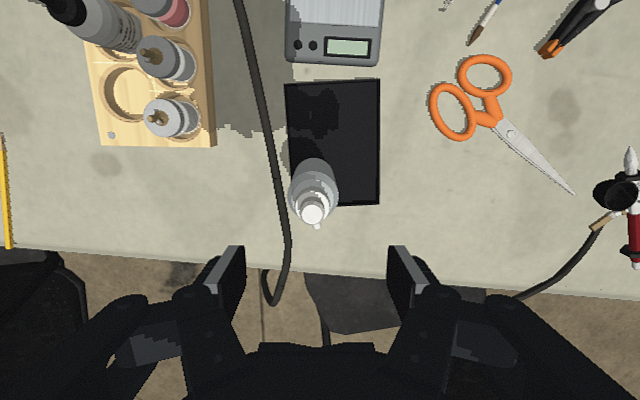

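Request:
{"fn": "apply_moves", "kwargs": {
  "rows": [0, -1, 20, 0, 0, 0, 0.2, 0, -1, 50, 0, 0, 0, 0.2, 0, -1, 80, 0, 0, 0, 0.2, 0, -1, 103, 0, 0, 0, 0.2, 0, -1, 113, 0, 0, 0, 0.2, 0, -1, 116, 0, 0, 0, 0.2, 0, -1, 116, 0, 0, 0, 0.2]
}}

```text
clock: 35.62
ee_pos: [0.6431, -0.3124, 0.0848]
orientation: [[1.0, 0.0, -0.0], [0.0, -1.0, 0.0], [-0.0, -0.0, -1.0]]
wrist_force: [0.4, 0.3, 0.6]
width: 0.0682
```

Request:
{"fn": "apply_moves", "kwargs": {
  "rows": [0, 0, 0, 0, 0, 0, 0.5, 0, 0, 0, 0, 0, 0, 0.8, 0, 0, 0, 0, 0, 0, 0.8, 0, 0, 0, 0, 0, 0, 0.8, 0, 0, 0, 0, 0, 0, 0.8, 0, 0, 0, 0, 0, 0, 0.8],
  "force": 45
}}

```text
clock: 36.12
ee_pos: [0.644, -0.3133, 0.0864]
orientation: [[1.0, -0.0, 0.002], [-0.0, -1.0, -0.001], [0.002, 0.001, -1.0]]
wrist_force: [-1.8, 0.7, 7.4]
width: 0.0418
```

Request:
{"fn": "apply_moves", "kwargs": {
  "rows": [0, 0, -10, 0, 0, 0, 0.8, 0, 0, -30, 0, 0, 0, 0.8, 0, 0, -55, 0, 0, 0, 0.8, 0, 0, -80, 0, 0, 0, 0.8, 0, 0, -100, 0, 0, 0, 0.8, 0, 0, -115, 0, 0, 0, 0.8, 0, 0, -117, 0, 0, 0, 0.8, 0, 0, -117, 0, 0, 0, 0.8]
}}

```text
clock: 36.78
ee_pos: [0.644, -0.313, 0.2028]
orientation: [[1.0, 0.0, 0.002], [0.0, -1.0, -0.001], [0.002, 0.001, -1.0]]
wrist_force: [-0.8, -0.4, -2.2]
width: 0.0417
```

Run:
```python
from h import *
w,s=wrist(); print(s['ee_pos'],s['clock'],s['width'],s['wrist_force'])
save("w33",w["frame"])
plan(.466,-.229,.198,0)
```

```text
[ 0.64398788 -0.31303054  0.2027893 ] 36.7833 0.04172231762781956 [-0.81724196 -0.40518292 -2.16167346]
[-177.5, -83.8, 3.2] [0.0002, -0.0005, -0.0]
```

View pics/w33.png

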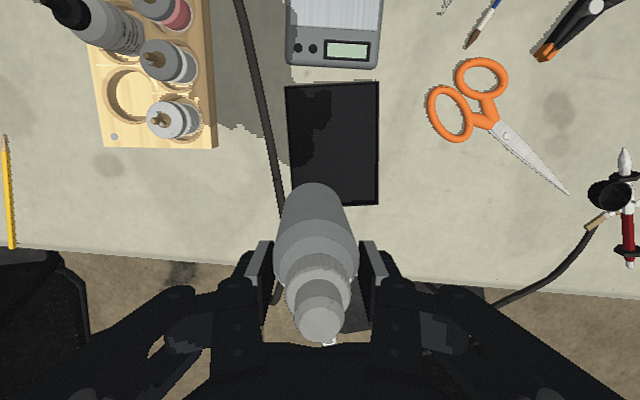

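Request:
{"fn": "apply_moves", "kwargs": {
  "rows": [-12, -6, -2, 0, 0, 0, 0.8, -38, -18, -2, 0, 0, 0, 0.8, -70, -33, -2, 0, 0, 0, 0.8, -104, -49, -2, 0, 0, 0, 0.8, -136, -64, -2, 0, 0, 0, 0.8, -161, -76, -2, 0, 0, 0, 0.8, -174, -82, -2, 0, 0, 0, 0.8, -177, -83, -2, 0, 0, 0, 0.8]
}}

```text
clock: 37.5
ee_pos: [0.4637, -0.2285, 0.2028]
orientation: [[1.0, -0.0, -0.001], [-0.0, -1.0, 0.001], [-0.001, -0.001, -1.0]]
wrist_force: [0.3, -0.0, -1.3]
width: 0.042
```

Request:
{"fn": "apply_moves", "kwargs": {
  "rows": [0, 0, 0, 0, 0, 0, 0.8, 0, 0, 12, 0, 0, 0, 0.8, 0, 0, 30, 0, 0, 0, 0.8, 0, 0, 50, 0, 0, 0, 0.8, 0, 0, 65, 0, 0, 0, 0.8, 0, 0, 72, 0, 0, 0, 0.8, 0, 0, 74, 0, 0, 0, 0.8, 0, 0, 74, 0, 0, 0, 0.8]
}}

```text
clock: 38.17
ee_pos: [0.4667, -0.2299, 0.1289]
orientation: [[1.0, -0.0, -0.001], [-0.0, -1.0, 0.0], [-0.001, -0.0, -1.0]]
wrist_force: [0.0, -0.1, -0.9]
width: 0.0419
```

Run:
```python
from h import *
w,s=wrist(); print(s['ee_pos'],s['clock'],s['width'],s['wrist_force'])
save("w34",w["frame"][60:,150:490].repeat(2,0)[:600].repeat(2,1))
c=manip.read_camera("scene");save("s34",cv2.resize(c["frame"][150:300,230:410],(720,600)))
```

```text
[ 0.46666956 -0.22994482  0.12892069] 38.1667 0.041922729026036186 [ 0.0087125  -0.0588795  -0.85334279]
```

View pics/w34.png

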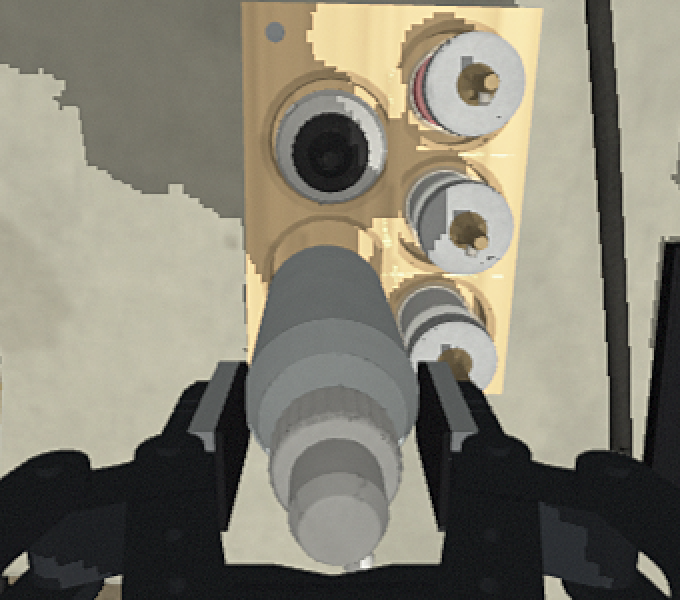

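View pics/s34.png

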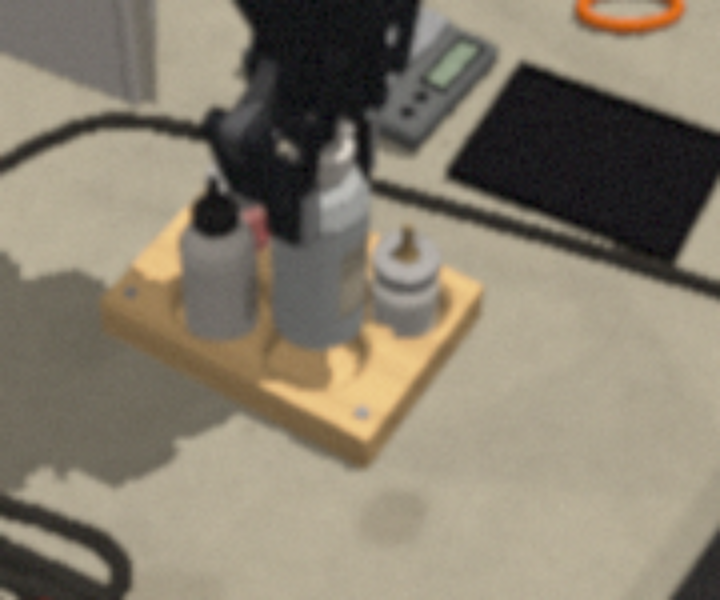

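Run:
```python
from h import *
w,s=wrist(); P=lambda u,v:(150+u/2-.25,60+v/2-.25)
print("foot",ray(w,P(325,246),.0455,s)-[0,.0215,0], ray(w,[P(270,275),P(384,275)],.0455,s)); print("well",ray(w,P(326,217),.024,s)-[0,.027,0])
print("pwell",ray(w,P(330,70),.024,s)-[0,.027,0],ray(w,[P(264,140),P(390,140)],.024,s))
print(ray(w,[P(242,2),P(543,8)],.024,s))
```

```text
foot [[ 0.46368845 -0.23067733  0.0455    ]] [[ 0.44346415 -0.22004316  0.0455    ]
 [ 0.48529404 -0.22008856  0.0455    ]]
well [[ 0.46388042 -0.22935866  0.024     ]]
pwell [[ 0.46555515 -0.17471758  0.024     ]] [[ 0.44047062 -0.17284065  0.024     ]
 [ 0.48827201 -0.17288217  0.024     ]]
[[ 0.43411646 -0.12465922  0.024     ]
 [ 0.54202036 -0.12671294  0.024     ]]
```

Request:
{"fn": "apply_moves", "kwargs": {
  "rows": [0, -1, 5, 0, 0, 0, 0.8, 0, -1, 12, 0, 0, 0, 0.8, 0, -1, 19, 0, 0, 0, 0.8, 0, -1, 25, 0, 0, 0, 0.8, 0, -1, 29, 0, 0, 0, 0.8, 0, -1, 30, 0, 0, 0, 0.8, 0, -1, 30, 0, 0, 0, 0.8]
}}

```text
clock: 38.9
ee_pos: [0.4661, -0.2286, 0.0989]
orientation: [[1.0, -0.0, -0.001], [0.0, -1.0, 0.0], [-0.001, -0.0, -1.0]]
wrist_force: [0.4, 1.0, -0.9]
width: 0.0417
```

Request:
{"fn": "apply_moves", "kwargs": {
  "rows": [0, 0, 2, 0, 0, 0, 0.8, 0, 0, 4, 0, 0, 0, 0.8, 0, 0, 5, 0, 0, 0, 0.8, 0, 0, 6, 0, 0, 0, 0.8, 0, 0, 6, 0, 0, 0, 0.8]
}}

```text
clock: 39.32
ee_pos: [0.4663, -0.2287, 0.0932]
orientation: [[1.0, 0.0, -0.0], [0.0, -1.0, 0.0], [-0.0, -0.0, -1.0]]
wrist_force: [-1.0, -0.4, -2.0]
width: 0.0417
```

Foot is at about 10 mm, inside the well with no side force. A little further.

Request:
{"fn": "apply_moves", "kwargs": {
  "rows": [0, 0, 1, 0, 0, 0, 0.8, 0, 0, 2, 0, 0, 0, 0.8, 0, 0, 3, 0, 0, 0, 0.8, 0, 0, 3, 0, 0, 0, 0.8]
}}

```text
clock: 39.65
ee_pos: [0.4663, -0.2287, 0.0901]
orientation: [[1.0, 0.0, -0.0], [0.0, -1.0, 0.0], [-0.0, -0.0, -1.0]]
wrist_force: [0.3, -1.4, -1.5]
width: 0.0416
```

Request:
{"fn": "apply_moves", "kwargs": {
  "rows": [0, 0, 1, 0, 0, 0, 0.8, 0, 0, 2, 0, 0, 0, 0.8, 0, 0, 2, 0, 0, 0, 0.8, 0, 0, 2, 0, 0, 0, 0.8]
}}

```text
clock: 39.98
ee_pos: [0.4665, -0.2292, 0.0898]
orientation: [[1.0, -0.0, 0.001], [-0.0, -1.0, -0.001], [0.001, 0.001, -1.0]]
wrist_force: [-8.5, 2.0, 24.6]
width: 0.0418
```

Request:
{"fn": "apply_moves", "kwargs": {
  "rows": [0, 0, -1, 0, 0, 0, 0.7, 0, 0, -1, 0, 0, 0, 0.45, 0, 0, -1, 0, 0, 0, 0.25, 0, 0, -1, 0, 0, 0, 0.25, 0, 0, -1, 0, 0, 0, 0.25, 0, 0, -30, 0, 0, 0, 0.25, 0, 0, -65, 0, 0, 0, 0.25, 0, 0, -105, 0, 0, 0, 0.25]
}}

```text
clock: 40.65
ee_pos: [0.4653, -0.2282, 0.1934]
orientation: [[1.0, 0.0, -0.003], [0.0, -1.0, 0.001], [-0.003, -0.001, -1.0]]
wrist_force: [1.3, -0.0, 0.3]
width: 0.064
```

Request:
{"fn": "apply_moves", "kwargs": {
  "rows": [-20, 0, -35, 0, 0, 0, 0.25, -40, 10, -65, 0, 0, 0, 0.25, -60, 30, -80, 0, 0, 0, 0.25, -75, 60, -80, 0, 0, 0, 0.25, -90, 90, -80, 0, 0, 0, 0.25, -95, 110, -80, 0, 0, 0, 0.25, -95, 120, -80, 0, 0, 0, 0.25, -95, 120, -80, 0, 0, 0, 0.25]
}}

```text
clock: 41.32
ee_pos: [0.3711, -0.3502, 0.2728]
orientation: [[1.0, -0.002, -0.0], [-0.002, -1.0, 0.0], [-0.0, -0.0, -1.0]]
wrist_force: [0.2, -0.0, 0.1]
width: 0.064
```

Run:
```python
from h import *
s=manip.observe(); print(s['ee_pos'],s['clock'],s['width'],s['wrist_force'])
c=manip.read_camera("scene");t=manip.read_camera("top");save("s35",cv2.resize(c["frame"][100:300,230:470],(720,600)));save("t35",cv2.resize(t["frame"][105:285,220:400],(600,600),interpolation=cv2.INTER_CUBIC))
```

```text
[ 0.3710741  -0.35023489  0.27284085] 41.3167 0.06396637648840567 [ 0.20300535 -0.02618919  0.14932445]
```

View pics/s35.png

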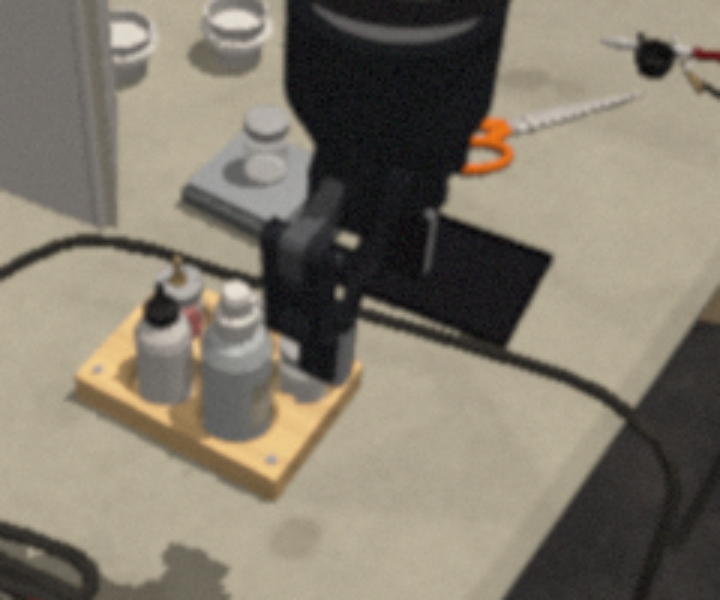

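View pics/t35.png

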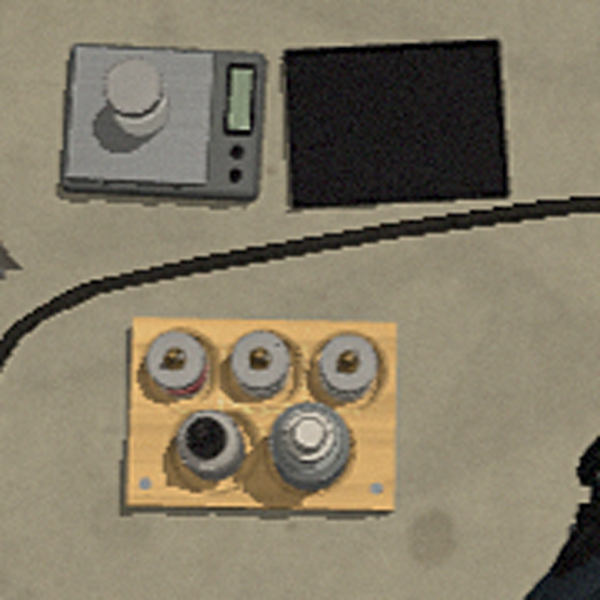

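Run:
```python
from h import *
t=manip.read_camera("top"); k=600/180
P=lambda u,v:(220+u/k-.35,105+v/k-.35)
print("jar",ray(t,P(134,88),.077)); p=ray(t,[P(73,45),P(214,51),P(207,185),P(66,178)],.025);print("pan",p.mean(0),p.round(4).tolist())
s=manip.observe(); print(s['wrist_force'],s['joint_velocities'])
```

```text
jar [[ 0.66250367 -0.13118353  0.077     ]]
pan [ 0.66259214 -0.12919482  0.025     ] [[0.7049, -0.089, 0.025], [0.7011, -0.1724, 0.025], [0.62, -0.1689, 0.025], [0.6243, -0.0865, 0.025]]
[ 0.19248094  0.31696335 -0.42790674] [ 0.55035266 -0.36443669 -0.21144154 -0.01227088 -0.0542898  -0.11058711]
```

The jar is within 2 mm of the pan centre. Everything stands and the arm is clear, so I'm handing in.

```bash
python3 -c "
from workcell import manip
print(manip.sign_off())"
```

```text
the job is handed in; nothing more can be done
None
```

I did the job in the order asked and handed it in at about 41 s on the clock:
1. Spray bottle, then paint bottle, into the tray.
2. Flat-lidded jar onto the scale pan.
3. Loose siphon jar into the middle back well.
4. Paint bottle back to the left front well, then spray bottle back to the right front well.

**Last checks:** the final top view shows the flat jar about 2 mm from the pan centre. All three back wells hold siphon jars, both bottles stand upright in their own wells, and the tray is empty. The final scene view agrees where the gripper does not block it. The side jars were not handled, and the arm was clear with the wrist force near zero.

**Disagreements and force peaks:**
- **Camera offset:** the wrist camera read about 2–3 mm further left than the top camera. For the last three placings I lined each item up with its well in the wrist view before lowering it.
- **Force when setting down:** the wrist force peaked at about 40 N with the paint bottle in the tray and 36 N with the siphon jar in its well, well below the 120 N limit. Both were pushes through the held item.

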